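# Fit the matching keyed hub and scrap the rest

### The job

Lift the red cover off the test housing and lay it flat on the cork mat, then pick out the one hub whose keyway lines up with the key of the test shaft (in the middle of the housing) when its orange arm points into the yellow slot, and fit it that way onto the shaft, all the way down. Push all the other hubs through the sprung flap into the scrap box, so that the flap shuts behind them, and put the cover back on its two pins, lying flat on the rails. Do not disturb the screwdriver, the jar and the cup.

Things in the scene. Friction and masses are not known exactly. Their poses are not given: they have to be found in the camera images.
- housing: fixed test housing: steel base plate 12 mm thick, 200 mm along y, from 72 mm in front (-x) to 118 mm behind its origin (spare arbor on the back strip). Two green rails along x at y = +-89 mm, 14 mm thick, 136 mm long, tops 66 mm above the bench, carry the cover; open at both ends. Origin: on the bench, under the test shaft; z up
- station (a point): foot of the test shaft in the middle of the housing, on the base plate's top, 12 mm above the bench. The underside of a hub that is fully down lies here
- slot (a point): arm slot on the housing's +y side: gap 20 mm wide between two yellow ribs 20 mm tall, which run along the housing's y from 36 to 82 mm from the shaft. Point: on the base plate, 44 mm from the shaft axis, where the arm tip of a seated hub lies
- cover_seat (a point): where the centre of the seated cover's underside lies: midway between the pins, at the rail tops (66 mm). Each rail has a brass pin, 7 mm in diameter, 10 mm tall above the rail, tapered, at x = 0, y = +-89 mm of the housing
- arbor_a: fixed keyed shaft: 17 mm diameter, 40 mm tall, tapered top; brass key 6 mm wide on one side from the foot to 34 mm up, reaching 13 mm from the axis. Origin: centre of its foot; the key is on its -x side. One of the two arbors is the test shaft at the station in the middle of the housing, the other is a spare behind it
- arbor_b: fixed keyed shaft: 17 mm diameter, 40 mm tall, tapered top; brass key 6 mm wide on one side from the foot to 34 mm up, reaching 13 mm from the axis. Origin: centre of its foot; the key is on its +x side. One of the two arbors is the test shaft at the station in the middle of the housing, the other is a spare behind it
- cover: loose red plate 136 x 204 x 4 mm (x, y, z), 0.35 kg, with an 11 mm hole at each of (0, +-89) mm for the housing's pins (either way round); lies on the rails at the start. Black bar handle on top: 14 mm thick in x, 70 mm long in y, 24 to 38 mm above the underside, on legs at y = +-30 mm. Origin: centre of the underside
- hub_a: loose steel hub: octagonal boss 48 mm across flats, 26 mm tall, 0.3 kg; octagonal bore 20 mm across; keyway 9 mm wide, to 16 mm from the axis, full height; orange arm 12 mm wide, 14 mm tall at the foot, to 44 mm from the axis. Origin: centre of underside; +x along the arm; flats face x, y and diagonals. Red stripe on top from keyway to rim. Keyway 90 degrees to the left of the arm (on the hub's +y side)
- hub_b: loose steel hub: octagonal boss 48 mm across flats, 26 mm tall, 0.3 kg; octagonal bore 20 mm across; keyway 9 mm wide, to 16 mm from the axis, full height; orange arm 12 mm wide, 14 mm tall at the foot, to 44 mm from the axis. Origin: centre of underside; +x along the arm; flats face x, y and diagonals. Red stripe on top from keyway to rim. Keyway 90 degrees to the right of the arm (on its -y side)
- hub_c: loose steel hub: octagonal boss 48 mm across flats, 26 mm tall, 0.3 kg; octagonal bore 20 mm across; keyway 9 mm wide, to 16 mm from the axis, full height; orange arm 12 mm wide, 14 mm tall at the foot, to 44 mm from the axis. Origin: centre of underside; +x along the arm; flats face x, y and diagonals. Red stripe on top from keyway to rim. Keyway opposite the arm (on its -x side); may be absent
- hub_d: loose steel hub: octagonal boss 48 mm across flats, 26 mm tall, 0.3 kg; octagonal bore 20 mm across; keyway 9 mm wide, to 16 mm from the axis, full height; orange arm 12 mm wide, 14 mm tall at the foot, to 44 mm from the axis. Origin: centre of underside; +x along the arm; flats face x, y and diagonals. Red stripe on top from keyway to rim. Keyway 45 degrees to the left of the arm (halfway between +x and +y); may be absent
- hub_e: loose steel hub: octagonal boss 48 mm across flats, 26 mm tall, 0.3 kg; octagonal bore 20 mm across; keyway 9 mm wide, to 16 mm from the axis, full height; orange arm 12 mm wide, 14 mm tall at the foot, to 44 mm from the axis. Origin: centre of underside; +x along the arm; flats face x, y and diagonals. Red stripe on top from keyway to rim. Keyway 45 degrees to the right of the arm (halfway between +x and -y); may be absent
- mat: fixed cork mat 165 x 235 x 3 mm (x, y, z) on the bench before the housing, for laying the cover on. Origin: centre of the underside
- scrap_box: fixed scrap box. Origin: on the bench below the flap; +x is the way in. In front (x -150 to 0 mm) a flat sill, 90 mm above the bench, 148 mm wide between 8 mm lips. Behind the flap a slippery 36 degree slide into a bin with a clear roof (to x = 300 mm). A hub pushed until its rear is at the entrance slides down by itself
- flap_sill (a point): middle of the entrance's lower edge, level with the sill top. The entrance is 148 mm wide and 38 mm tall, under a yellow crossbar 8 mm tall (x of the box 0 to 14 mm, top 46 mm above the sill)
- flap (a joint): black sprung flap in the entrance, hinged on the crossbar, 144 mm wide, 36 mm tall: 0 rad shut, grows as it swings inward and up (to 1.4). A light spring (about 0.6 N at its lower edge wide open) shuts it
- screwdriver: bystander: red screwdriver lying beyond the housing. Origin: centre of its underside
- glue: bystander: small jar with yellow cap, 48 mm in diameter, 50 mm tall. Origin: centre of its foot
- screw_cup: bystander: blue cup 70 mm wide, 50 mm tall. Origin: centre of its foot
- hub_a_arm (a point): tip of the arm of hub_a: 44 mm from the bore axis along the hub's +x, at the level of its underside
- hub_b_arm (a point): tip of the arm of hub_b: 44 mm from the bore axis along the hub's +x, at the level of its underside
Things that resemble listed ones, but are neither listed nor needed, are in the scene too. Leave any pink or turquoise look-alike of the hub_e alone.

How it is judged:
By the outcome, as a careful person would: the job done as asked, in the order asked, and still so for the second after the job is handed in, with the robot touching nothing.
Of hub_c, hub_d, hub_e only 1 to 2 are there at a start; the rules pass over those that are not, and their reading is None.
At some moment in a run one of hub_a, hub_b, hub_c, hub_d, hub_e may be knocked a few centimetres aside while the robot is not near it.
It also fails if it takes over 210 s, if anything falls off the work surface, if the arm or the gripper's body presses on something with over 40 N, if the wrist force passes 120 N, or if a joint passes its speed limit or range.

### The arm

A 7-joint arm with a two-finger parallel gripper is mounted at the origin on the work surface. World frame = base frame: x ahead of the robot, y to its left, z up, the work surface at z = 0. Lengths are in m, angles in rad, forces in N, time in s.
With the tool pointing down it reaches from about 0.425 to 0.925 m from the base axis. Payload 6.8 kg.
Tool frame: the origin (TCP) lies at the very end of the fingers, on their centre line; the grasp point (between the pads) lies 19 mm behind it; z points along the fingers, y is the line along which they close (so a half turn about z gives the same grasp; the last joint's range is limited). The gripper opens to 85 mm and grips with 20 to 120 N. Pads are 22 mm wide; open, the fingers measure 114 mm over their backs; the gripper's body (76 mm by 85 mm) begins 54 mm behind the grasp point. The pads swing forward as they close: fully open they stand 13 mm farther back than shut.
Start: joints at [-1.429, 0.477, 0.022, 1.555, -0.011, 1.109, -0.083], TCP at [0.167, 0.654, 0.231] pointing down, gripper open.
Joint ranges: [-2.96, 2.96], [-0.34, 2.1], [-1.41, 1.46], [0.24, 2.44], [-1.37, 4.51], [0.17, 1.92], [-2.96, 2.96]. Speed limits (rad/s): [2.39, 2.39, 3.14, 3.14, 3.14, 3.14, 3.14].

### API

Orientations are given as a rotation vector (axis times angle).
In Python, from bench import get_obs, viewer, r gives the robot as it stands. The module is installed in compiled form; this text tells all that it offers.
- The arm moves only by the tool play_rows, never from a script. Its argument "commands" is a list that holds one entry, the list of rows, each a list of 5 numbers: the gripper's target within -1 to 1 (shut at 1, half-way at 0, fully open at -1), then the shift along the tool's x, y, z scaled (see below), then the turn about the tool's z scaled (see below). A call has 1 to 12 rows; each row is the pose to reach, as a shift and turn from the pose commanded when the call began, along the tool's axes at that moment; what a row does not reach only later rows make up. The controller multiplies each number of a shift by 0.2 m and each number of a turn by pi/2 rad. A row lasts 1/12 s, in which the tool goes at most 41.7 mm and 7.16 degrees, less where a joint would pass 70% of its speed; a pose out of reach is approached as far as the arm can. A call with a number of a shift or a turn outside -1 to 1 is refused whole. A call with a gripper value outside its range is refused whole. The fingers move at their own pace and stop on an object; "grip_force" is the grip in N (left out, the last holds). Time passes only in rows, so rows that repeat a pose let the fingers close. It gives the time, the measured TCP pose, the force, the opening and the grip force at its end, in the units of the state.
- get_obs(): the state, without advancing time (a new reading comes with each control period).
- viewer.grab_frame(name): name is "scene" or "side" or "wrist"; returns a dict with "pixels" (384x512x3 uint8, red, green, blue), "fovy" (degrees; the focal length in pixels is half the picture's height over the tangent of half this angle, whatever the lens; pixels are square), "cx", "cy" (the principal point, pixels), "world_to_cam" (4x4, takes a point from world to camera coordinates); the wrist camera has in their place "hand_eye" (4x4, takes a point from camera to tool coordinates, whose origin is the TCP and whose axes are the flange's). Camera axes: x right, y up, looking along -z (the intrinsics and any distortion apply to the point x, -y, -z); pixel columns grow to the right and rows downward; lengths in m; the calibration is good to about 2 mm. A picture is of the moment at which its call begins: read the wrist's pose just before it. There is no depth.
- r.hand_in(): hands the job in; it is judged then, once.
Trained networks look in a picture, given as the dict that the camera call returned (one of the last four; its "shot" number tells which), for a name from the list of things; names that differ only in an ending like _2 or _b are one class to them, and where a whole thing is asked for, a point or a joint stands for the part that bears it (a point fixed in the world has none). Each returns a list of dicts, best first, with "score" (0 to 1); they miss things now and then, are a little off and sometimes report something else, mostly with a low value. They report only what shows in the picture. A call takes as long as a camera call. They do not tell look-alikes from the thing itself.
- viewer.trace(picture, thing): "pixels" (384x512 bool, what is visible of it) and "rect" ([left, top, right, bottom] in pixels, round what is visible of it).
The state is a dict: "clock": time; "joints": joint angles; "qvel": joint speeds; "tau": joint torques, N m; "tcp_pos": TCP position; "orientation": TCP orientation; "contact_force": force on the tool from outside, world axes, zero at the start; "moment": the same for the moment, N m; "grip_width": finger opening in m; "gripper_force": force on a finger pad.
Only numpy, scipy, OpenCV 4.12 (cv2) and the standard library are available. Lean on these libraries where they do the work, as an engineer would, in place of code of your own. Each camera call takes 0.05 s, during which the arm holds its last target. There are 200 camera calls.

## Working session

There is one attempt and no reset: what is moved stays moved. The work goes in short steps, Python scripts to look and compute and a tool call to move; the robot and the scene stay as the last step left them, time stands still between calls to the robot, and variables do not carry over. Pictures are saved under pics/ and viewed, at most 14 in all, crops included, and the job is handed in when it is done.

Besides the shell and the picture viewer there is one more tool, called after "Emit:" as a command line: name --argument value ..., lists and objects as JSON in quotes. play_rows: Moves the arm, as the interface text tells. Shifts and turns lie within -1 to 1; 1 stands for 0.2 m of shift or pi/2 rad of turn. Its arguments: {"type":"object","properties":{"commands":{"type":"array","items":{"type":"array","items":{"type":"array","items":{"type":"number","minimum":-1,"maximum":1}}}},"grip_force":{"type":"number"}},"required":["commands"]}

```bash
ls; mkdir -p pics
cat > h.py <<'E'
import numpy as np, cv2, pickle
from scipy.spatial.transform import Rotation as R
from bench import get_obs, viewer, r
def shot(name, fn=None):
    o=get_obs(); p=viewer.grab_frame(name)
    if name=="wrist":
        T=np.eye(4); T[:3,:3]=R.from_rotvec(o["orientation"]).as_matrix(); T[:3,3]=o["tcp_pos"]
        p["c2w"]=T@np.array(p["hand_eye"])
    else: p["c2w"]=np.linalg.inv(np.array(p["world_to_cam"]))
    if fn: cv2.imwrite("pics/"+fn, np.ascontiguousarray(p["pixels"][:,:,::-1]))
    return p
def ray(p,uv):
    h=p["pixels"].shape[0]; f=h/2/np.tan(np.radians(p["fovy"])/2)
    d=np.array([(uv[0]-p["cx"])/f,-(uv[1]-p["cy"])/f,-1.0])
    d=p["c2w"][:3,:3]@d; return p["c2w"][:3,3], d/np.linalg.norm(d)
def atz(p,uv,z):
    o,d=ray(p,uv); return o+d*(z-o[2])/d[2]
def proj(p,X):
    h=p["pixels"].shape[0]; f=h/2/np.tan(np.radians(p["fovy"])/2)
    q=np.linalg.inv(p["c2w"])@np.append(X,1); return np.array([p["cx"]+f*q[0]/-q[2], p["cy"]+f*q[1]/q[2]])
def tri(prs):
    A=np.zeros((3,3));b=np.zeros(3)
    for p,uv in prs:
        o,d=ray(p,uv);M=np.eye(3)-np.outer(d,d);A+=M;b+=M@o
    return np.linalg.solve(A,b)
def state():
    o=get_obs(); print("t",round(o["clock"],2),"tcp",np.round(o["tcp_pos"],4),"rv",np.round(o["orientation"],3),"F",np.round(o["contact_force"],1),"w",round(float(o["grip_width"]),4),"j",np.round(o["joints"],2)); return o
E
python3 - <<'E'
from h import *
state()
for n in ("scene","side","wrist"):
    p=shot(n,n+"0.png"); print(n,{k:(np.round(v,3).tolist() if k!="pixels" else 0) for k,v in p.items() if k!="pixels"})
    for t in ("housing","cover","hub_a","mat","scrap_box","flap","screwdriver","glue","screw_cup","arbor_a"):
        print(t,[(round(d["score"],2),np.round(d["rect"]).astype(int).tolist()) for d in viewer.trace(p,t)][:8])
E
```

```text
pics
t 0.0 tcp [0.1667 0.6535 0.2303] rv [-3.910e-01 -3.117e+00  3.000e-03] F [-0.5  0.3  0.3] w 0.0857 j [-1.43  0.48  0.02  1.56 -0.01  1.11 -0.08]
scene {'fovy': 54.378, 'cx': 257.238, 'cy': 192.612, 'world_to_cam': [[0.611, 0.791, -0.003, -0.347], [-0.431, 0.336, 0.838, 0.175], [0.664, -0.511, 0.546, -1.302], [0.0, 0.0, 0.0, 1.0]], 'shot': 1, 'c2w': [[0.611, -0.431, 0.664, 1.152], [0.791, 0.336, -0.511, -0.45], [-0.003, 0.838, 0.546, 0.563], [0.0, 0.0, 0.0, 1.0]]}
housing [(0.77, [236, 184, 352, 267])]
cover [(0.76, [236, 174, 335, 233]), (0.34, [335, 125, 349, 144]), (0.22, [201, 290, 241, 334])]
hub_a [(0.98, [162, 235, 187, 261]), (0.82, [101, 260, 134, 286]), (0.68, [90, 231, 123, 254]), (0.68, [270, 279, 301, 307]), (0.61, [191, 257, 221, 285]), (0.24, [238, 202, 350, 267])]
mat [(0.72, [173, 170, 264, 229])]
scrap_box [(0.69, [283, 110, 455, 180])]
flap [(0.63, [335, 122, 348, 144])]
screwdriver [(0.68, [340, 214, 416, 259]), (0.65, [193, 257, 223, 280])]
glue [(0.58, [120, 290, 147, 326])]
screw_cup [(0.91, [201, 292, 241, 333])]
arbor_a [(0.55, [308, 227, 318, 241])]
side
[... 767 characters left out ...]
, 179, 161]), (0.54, [328, 271, 349, 300]), (0.32, [216, 190, 298, 230])]
screwdriver [(0.62, [260, 149, 277, 166]), (0.23, [363, 244, 383, 269])]
glue [(0.57, [362, 248, 381, 270])]
screw_cup [(0.79, [342, 204, 366, 228])]
arbor_a []
wrist {'fovy': 61.511, 'cx': 251.929, 'cy': 188.658, 'hand_eye': [[0.001, 0.95, 0.311, 0.081], [1.0, -0.001, -0.001, 0.001], [-0.0, 0.311, -0.95, -0.142], [0.0, 0.0, 0.0, 1.0]], 'shot': 3, 'c2w': [[0.246, -0.921, -0.302, 0.088], [0.969, 0.234, 0.076, 0.675], [0.0, -0.311, 0.95, 0.373], [0.0, 0.0, 0.0, 1.0]]}
housing []
cover []
hub_a []
mat []
scrap_box [(0.46, [59, 377, 83, 384])]
flap [(0.74, [58, 376, 86, 384])]
screwdriver []
glue []
screw_cup []
arbor_a []
```

Run:
```python
import cv2,numpy as np
a=cv2.imread("pics/scene0.png")[100:345,75:470];b=cv2.imread("pics/side0.png")[90:325,110:400]
cv2.imwrite("pics/a1.png",cv2.resize(a,None,fx=2,fy=2,interpolation=cv2.INTER_CUBIC))
cv2.imwrite("pics/b1.png",cv2.resize(b,None,fx=2.5,fy=2.5,interpolation=cv2.INTER_CUBIC))
```

```text
(no output)
```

View pics/a1.png

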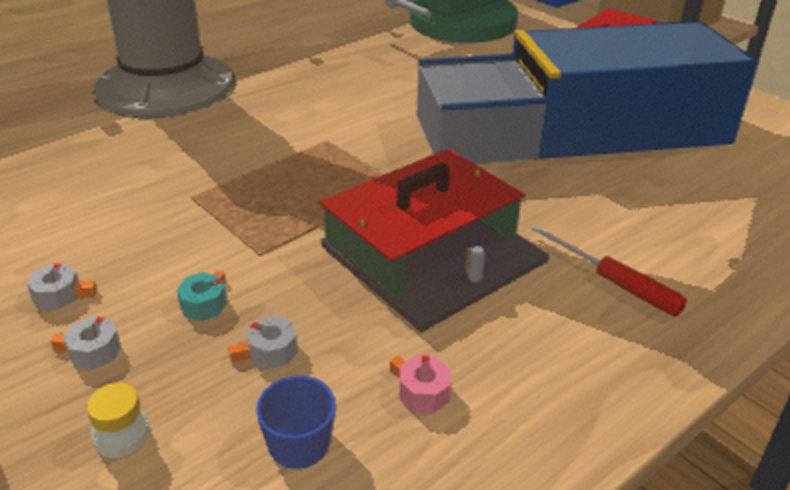

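View pics/b1.png

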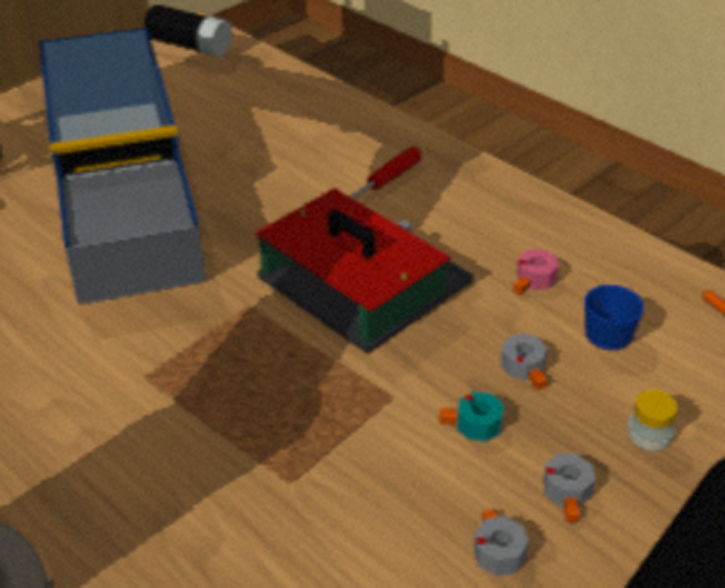

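Run:
```python
from h import *
s=shot("scene");d=shot("side")
S=lambda x,y:(s,(75+x/2,100+y/2)); D=lambda x,y:(d,(110+x/2.5,90+y/2.5))
P=lambda n,*a:print(n,np.round(tri(a),4))
P("pin1",S(362,222),D(403,276)); P("pin2",S(477,172),D(303,211))
P("handle1",S(404,186),D(367,236)); P("handle2",S(442,170),D(333,216))
P("c1",S(321,203),D(367,309));P("c2",S(449,150),D(258,236));P("c3",S(523,196),D(335,190));P("c4",S(397,253),D(448,257))
P("bar1",S(552,75),D(176,130));P("bar2",S(520,34),D(52,148))
P("silledge1",S(434,102),D(190,238))
P("matcorner",S(193,198),D(292,481));P("matcorner2",S(262,253),D(389,398))
P("hub1 top",S(55,284),D(502,537));P("hub2 top(jar)",S(94,338),D(571,473));P("hub3 top",S(272,338),D(524,351))
P("teal",S(203,290),D(480,410));P("pink",S(425,378),D(538,263))
P("hub1 arm",S(87,289),D(489,514));P("hub2 arm",S(60,342),D(572,511));P("hub3 arm",S(240,352),D(540,379))
P("spare",S(477,248),D(404,224)); P("cup",S(297,400),D(613,300)); P("jar",S(112,398),D(656,405))
P("sdhandle",S(640,285),D(395,168))
```

```text
pin1 [ 0.6122 -0.0379  0.0712]
pin2 [0.6167 0.1384 0.0722]
handle1 [0.6136 0.0221 0.0966]
handle2 [0.614  0.0806 0.0959]
c1 [ 0.5449 -0.046   0.0654]
c2 [0.5504 0.1514 0.0654]
c3 [0.683  0.1491 0.0666]
c4 [ 0.6799 -0.0461  0.0695]
bar1 [0.5676 0.3238 0.1328]
bar2 [0.4337 0.4072 0.1295]
silledge1 [0.4742 0.189  0.0893]
matcorner [ 0.3517 -0.1249  0.0005]
matcorner2 [ 0.5095 -0.1132 -0.0013]
hub1 top [ 0.4372 -0.3336  0.0184]
hub2 top(jar) [ 0.5479 -0.3324  0.0196]
hub3 top [ 0.6573 -0.1877  0.0187]
teal [ 0.55   -0.2105  0.0201]
pink [ 0.7944 -0.1022  0.0212]
hub1 arm [ 0.4554 -0.3047  0.0095]
hub2 arm [ 0.5179 -0.3584  0.0075]
hub3 arm [ 0.6446 -0.2202  0.0071]
spare [0.7077 0.0492 0.0509]
cup [ 0.7669 -0.2281  0.0537]
jar [ 0.6623 -0.3539  0.0492]
sdhandle [0.8339 0.183  0.0124]
```

```bash
cat >> h.py <<'E'
def go(x,y,z,yaw=None):
    "print units for moving TCP to x,y,z with tool-y at yaw deg (mod 180)"
    o=get_obs(); M=R.from_rotvec(o["orientation"]).as_matrix()
    s=M.T@(np.array([x,y,z])-o["tcp_pos"])/0.2
    cur=np.degrees(np.arctan2(M[1,1],M[0,1])); t=0
    if yaw is not None: t=((cur-yaw+90)%180-90)/90
    print("cur yaw",round(cur,2),"shift",np.round(s,4),"turn",round(t,4),"(alt",round(t-2*np.sign(t),4),")")
E
python3 - <<'E'
from h import *
go(0.6145,0.0505,0.23,-1.5)
E
```

```text
cur yaw 75.69 shift [-2.9149 -2.3708  0.0063] turn 0.8576 (alt -1.1424 )
```

Emit:
play_rows --commands '[[[-1, 0, -0.2, 0, 0], [-1, 0, -0.2, 0, 0.1]]]'

```text
clock: 1.92
tcp_pos: [0.1557, 0.6074, 0.2278]
orientation: [-0.585, -3.086, 0.018]
contact_force: [0.3, -0.4, -0.8]
grip_width: 0.0856
gripper_force: 0.0
```

Run:
```python
from h import *
state()
go(0.6145,0.0505,0.23,-1.5)
```

```text
t 1.92 tcp [0.1557 0.6074 0.2278] rv [-0.585 -3.086  0.018] F [ 0.3 -0.4 -0.8] w 0.0856 j [-1.45  0.41  0.04  1.67 -0.02  1.07 -0.21]
cur yaw 68.52 shift [-3.1539 -1.7511  0.0157] turn 0.778 (alt -1.222 )
```

Emit:
play_rows --commands '[[[-1, -0.8, -0.45, 0, 0], [-1, -0.8, -0.45, 0, 0], [-1, -0.8, -0.45, 0, 0], [-1, -0.8, -0.45, 0, 0], [-1, -0.8, -0.45, 0, 0], [-1, -0.8, -0.45, 0, 0]]]'

```text
clock: 2.42
tcp_pos: [0.2773, 0.4686, 0.2317]
orientation: [0.597, 3.082, -0.002]
contact_force: [-0.2, 0.7, 0.0]
grip_width: 0.0855
gripper_force: 0.0
```

Emit:
play_rows --commands '[[[-1, -0.8, -0.45, 0, 0], [-1, -0.8, -0.45, 0, 0], [-1, -0.8, -0.45, 0, 0], [-1, -0.8, -0.45, 0, 0], [-1, -0.8, -0.45, 0, 0], [-1, -0.8, -0.45, 0, 0]]]'

```text
clock: 2.92
tcp_pos: [0.3919, 0.3271, 0.2317]
orientation: [0.596, 3.083, -0.001]
contact_force: [-0.9, 0.1, 0.9]
grip_width: 0.0854
gripper_force: 0.0
```

Emit:
play_rows --commands '[[[-1, -0.8, -0.45, 0, 0], [-1, -0.8, -0.45, 0, 0], [-1, -0.8, -0.45, 0, 0], [-1, -0.8, -0.45, 0, 0], [-1, -0.8, -0.45, 0, 0.2], [-1, -0.8, -0.45, 0, 0.4], [-1, -0.8, -0.45, 0, 0.6], [-1, -0.8, -0.45, 0, 0.7], [-1, -0.8, -0.45, 0, 0.778], [-1, -0.8, -0.45, 0, 0.778], [-1, -0.8, -0.45, 0, 0.778], [-1, -0.8, -0.45, 0, 0.778]]]'

```text
clock: 3.92
tcp_pos: [0.5044, 0.1906, 0.2313]
orientation: [-1.997, -2.424, -0.001]
contact_force: [0.1, 0.1, 1.1]
grip_width: 0.0852
gripper_force: 0.0
```

Run:
```python
from h import *
state()
go(0.6145,0.0505,0.25,-1.5)
```

```text
t 3.92 tcp [0.5044 0.1906 0.2313] rv [-1.997e+00 -2.424e+00 -1.000e-03] F [0.1 0.1 1.1] w 0.0852 j [-0.87  0.27  0.48  1.91 -0.15  1.   -0.14]
cur yaw 11.03 shift [-0.7928  0.4062 -0.0941] turn 0.1392 (alt -1.8608 )
```

Emit:
play_rows --commands '[[[-1, -0.793, 0.406, 0, 0.139], [-1, -0.793, 0.406, 0, 0.139], [-1, -0.793, 0.406, 0, 0.139], [-1, -0.793, 0.406, 0, 0.139], [-1, -0.793, 0.406, 0, 0.139], [-1, -0.793, 0.406, 0, 0.139], [-1, -0.793, 0.406, 0.2, 0.139], [-1, -0.793, 0.406, 0.2, 0.139], [-1, -0.793, 0.406, 0.2, 0.139]]]'

```text
clock: 4.67
tcp_pos: [0.6134, 0.0512, 0.1897]
orientation: [-2.24, -2.197, 0.005]
contact_force: [-0.0, -0.1, 0.1]
grip_width: 0.0854
gripper_force: 0.0
```

Run:
```python
from h import *
state()
go(0.6145,0.0505,0.082,-1.5)
p=shot("wrist","w1.png")
for X in ([.6122,-.0379,.0712],[.6167,.1384,.0722]): print(proj(p,X))
```

```text
t 4.67 tcp [0.6134 0.0512 0.1897] rv [-2.24  -2.197  0.005] F [-0.  -0.1  0.1] w 0.0854 j [-0.58  0.47  0.54  1.77 -0.28  0.99  0.05]
cur yaw -1.11 shift [-0.0035  0.0084  0.5386] turn 0.0043 (alt -1.9957 )
[254.07532826 275.63002922]
[256.30051876  74.73075598]
```

View pics/w1.png

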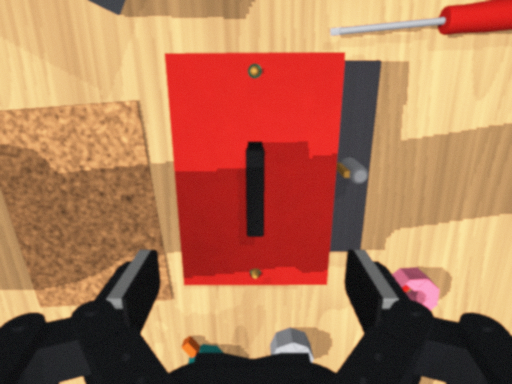

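Emit:
play_rows --commands '[[[-1, -0.003, 0.008, 0.2, 0.004], [-1, -0.003, 0.008, 0.4, 0.004], [-1, -0.003, 0.008, 0.5, 0.004], [-1, -0.003, 0.008, 0.538, 0.004], [-1, -0.003, 0.008, 0.538, 0.004], [1, -0.003, 0.008, 0.538, 0.004], [1, -0.003, 0.008, 0.538, 0.004], [1, -0.003, 0.008, 0.538, 0.004], [1, -0.003, 0.008, 0.538, 0.004], [1, -0.003, 0.008, 0.538, 0.004], [1, -0.003, 0.008, 0.538, 0.004], [1, -0.003, 0.008, 0.538, 0.004]]]' --grip_force 70

```text
clock: 5.72
tcp_pos: [0.6171, 0.048, 0.0845]
orientation: [-2.252, -2.19, -0.001]
contact_force: [-3.4, -0.4, 6.4]
grip_width: 0.0124
gripper_force: 70.5
```

Emit:
play_rows --commands '[[[1, 0, 0, 0, 0], [1, 0, 0, 0, 0], [1, 0, 0, 0, 0], [1, 0, 0, 0, 0]]]'

```text
clock: 6.05
tcp_pos: [0.617, 0.048, 0.0845]
orientation: [-2.252, -2.19, -0.001]
contact_force: [-1.5, 1.0, 5.6]
grip_width: 0.0126
gripper_force: 70.5
```

Run:
```python
from h import *
state()
go(0.43,0.0,0.13,4)
```

```text
t 6.05 tcp [0.617  0.048  0.0845] rv [-2.252e+00 -2.190e+00 -1.000e-03] F [-1.5  1.   5.6] w 0.0126 j [-0.52  0.6   0.47  1.84 -0.37  0.79  0.12]
cur yaw -1.6 shift [-0.266  -0.9281 -0.2276] turn -0.0622 (alt 1.9378 )
```

Emit:
play_rows --commands '[[[1, 0, 0, -0.05, 0], [1, 0, 0, -0.1, 0], [1, 0, 0, -0.2, 0], [1, 0, 0, -0.35, 0], [1, 0, 0, -0.35, 0], [1, -0.13, -0.4, -0.35, -0.03], [1, -0.2, -0.6, -0.35, -0.06], [1, -0.25, -0.8, -0.35, -0.062], [1, -0.266, -0.928, -0.35, -0.062], [1, -0.266, -0.928, -0.35, -0.062], [1, -0.266, -0.928, -0.35, -0.062], [1, -0.266, -0.928, -0.35, -0.062]]]'

```text
clock: 7.05
tcp_pos: [0.4287, -0.0001, 0.1541]
orientation: [-2.144, -2.295, -0.002]
contact_force: [0.7, -0.0, -1.9]
grip_width: 0.0124
gripper_force: 69.7
```

Run:
```python
from h import *
state()
go(0.43,0.0,0.0225,4)
p=shot("scene","s2.png");q=shot("side"); 
for n,X in (("scene",p),("side",q)):
  for t in ("mat","cover"):
    print(n,t,[(round(d["score"],2),np.round(d["rect"]).astype(int).tolist()) for d in viewer.trace(X,t)][:3])
# project nominal mat corners and cover corners
w=shot("wrist")
im=np.hstack([p["pixels"][150:320,150:400],q["pixels"][150:320,150:400],w["pixels"][100:270,:250]])
cv2.imwrite("pics/c2.png",cv2.resize(np.ascontiguousarray(im[:,:,::-1]),(796,180*1)))
cv2.imwrite("pics/w2.png",np.ascontiguousarray(np.vstack([np.hstack([p["pixels"][150:330,130:386],q["pixels"][150:330,130:386]]),w["pixels"]])[:,:,::-1]))
```

```text
t 7.05 tcp [ 4.287e-01 -1.000e-04  1.541e-01] rv [-2.144e+00 -2.295e+00 -2.000e-03] F [ 0.7 -0.  -1.9] w 0.0124 j [-0.65  0.19  0.57  2.22 -0.15  0.76  0.09]
cur yaw 3.89 shift [-0.0008  0.0063  0.6581] turn -0.0012 (alt 1.9988 )
scene mat [(0.7, [171, 171, 275, 231])]
scene cover [(0.91, [175, 130, 272, 175]), (0.23, [101, 261, 135, 289])]
side mat [(0.68, [168, 226, 265, 284])]
side cover [(0.65, [173, 187, 259, 237])]
```

View pics/w2.png

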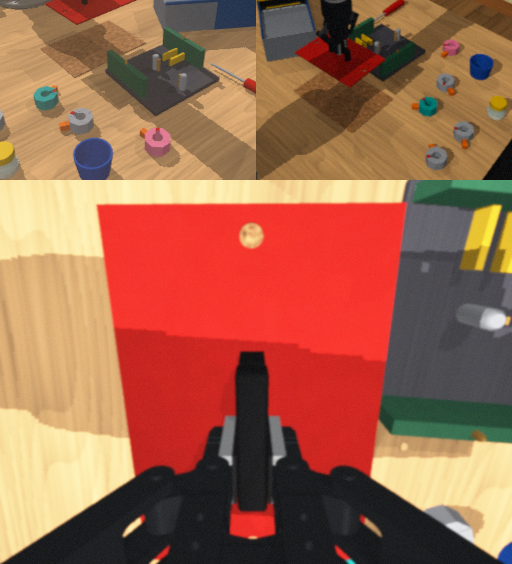

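Run:
```python
from h import *
s=shot("scene");d=shot("side")
print(atz(s,(75+325/2,100+142/2),.003),atz(d,(110+146/2.5,90+378/2.5),.003),atz(d,(110+292/2.5,90+481/2.5),.003),atz(s,(75+193/2,100+198/2),.003),atz(s,(75+262/2,100+253/2),.003),atz(d,(110+389/2.5,90+398/2.5),.003))
```

```text
[0.34021718 0.10040758 0.003     ] [0.33495187 0.1025713  0.003     ] [ 0.35022815 -0.12705365  0.003     ] [ 0.35483497 -0.12583054  0.003     ] [ 0.51365884 -0.1144885   0.003     ] [ 0.506044   -0.11725436  0.003     ]
```

Emit:
play_rows --commands '[[[1, 0.045, -0.018, 0.1, 0], [1, 0.045, -0.018, 0.3, 0], [1, 0.045, -0.018, 0.5, 0], [1, 0.045, -0.018, 0.62, 0], [1, 0.045, -0.018, 0.64, 0], [1, 0.045, -0.018, 0.655, 0], [1, 0.045, -0.018, 0.66, 0], [1, 0.045, -0.018, 0.66, 0], [1, 0.045, -0.018, 0.66, 0]]]'

```text
clock: 8.25
tcp_pos: [0.427, 0.0091, 0.023]
orientation: [2.143, 2.295, 0.004]
contact_force: [-0.8, 0.3, -2.9]
grip_width: 0.0123
gripper_force: 69.6
```

Run:
```python
from h import *
state()
```

```text
t 8.25 tcp [0.427  0.0091 0.023 ] rv [2.143 2.295 0.004] F [-0.8  0.3 -2.9] w 0.0123 j [-0.49  0.46  0.39  2.3  -0.41  0.44  0.31]
```

Emit:
play_rows --commands '[[[1, -0.05, 0, -0.02, 0], [1, -0.09, 0, -0.02, 0], [1, -0.09, 0, -0.005, 0], [1, -0.09, 0, 0.008, 0], [1, -0.09, 0, 0.008, 0], [1, -0.09, 0, 0.008, 0]]]'

```text
clock: 8.75
tcp_pos: [0.4275, -0.0102, 0.0214]
orientation: [2.146, 2.294, 0.002]
contact_force: [-5.4, -4.4, 25.9]
grip_width: 0.0125
gripper_force: 73.6
```

Emit:
play_rows --commands '[[[-1, 0, 0, 0, 0], [-1, 0, 0, 0, 0], [-1, 0, 0, 0, 0], [-1, 0, 0, 0, 0], [-1, 0, 0, -0.2, 0], [-1, 0, 0, -0.4, 0], [-1, 0, 0, -0.6, 0], [-1, 0, 0, -0.8, 0], [-1, 0, 0, -1, 0], [-1, 0, 0, -1, 0]]]'

```text
clock: 9.58
tcp_pos: [0.431, -0.009, 0.2265]
orientation: [2.141, 2.292, 0.017]
contact_force: [1.1, -0.6, -0.3]
grip_width: 0.0856
gripper_force: 0.0
```

Run:
```python
from h import *
state()
# hub2 (near jar): centre .548,-.332 arm dir ; approach
for n,a in (("1",(.437,-.334)),("2",(.548,-.332)),("3",(.657,-.188))): print(n); go(*a,0.2,None)
w=shot("wrist","w3.png")
```

```text
t 9.58 tcp [ 0.431  -0.009   0.2265] rv [2.141 2.292 0.017] F [ 1.1 -0.6 -0.3] w 0.0856 j [-0.72  0.05  0.64  2.15 -0.04  0.94  0.  ]
1
cur yaw 3.91 shift [-1.6239 -0.0824  0.1262] turn 0 (alt 0 )
2
cur yaw 3.91 shift [-1.6518  0.4719  0.1325] turn 0 (alt 0 )
3
cur yaw 3.91 shift [-0.9707  1.0647  0.1415] turn 0 (alt 0 )
```

Emit:
play_rows --commands '[[[-1, -0.97, 0.6, -0.3, 0], [-1, -0.97, 0.6, -0.3, 0], [-1, -0.97, 0.6, -0.3, 0], [-1, -0.97, 0.6, -0.3, 0], [-1, -0.97, 0.6, -0.3, 0], [-1, -0.97, 0.6, -0.3, 0], [-1, -0.97, 0.6, -0.3, 0], [-1, -0.97, 0.6, -0.3, 0]]]'

```text
clock: 10.3
tcp_pos: [0.5596, -0.1959, 0.2784]
orientation: [-2.146, -2.293, 0.004]
contact_force: [-0.5, 0.1, 0.1]
grip_width: 0.0852
gripper_force: 0.0
```

Run:
```python
from h import *
state()
w=shot("wrist","w4.png")
for d in viewer.trace(w,"hub_a")[:8]:
    l,t,r_,b=d["rect"]; print(round(d["score"],2),np.round(d["rect"]).astype(int).tolist(),np.round(atz(w,((l+r_)/2,(t+b)/2),0.02),3))
for X in ([.4372,-.3336,.026],[.548,-.332,.026],[.657,-.188,.026]): print(proj(w,X))
```

```text
t 10.3 tcp [ 0.5596 -0.1959  0.2784] rv [-2.146 -2.293  0.004] F [-0.5  0.1  0.1] w 0.0852 j [-0.33  0.36  0.74  1.74 -0.26  1.15  0.55]
0.89 [308, 129, 352, 180] [ 0.656 -0.194  0.02 ]
0.84 [206, 225, 251, 262] [ 0.534 -0.327  0.02 ]
0.77 [137, 211, 180, 262] [ 0.438 -0.324  0.02 ]
0.75 [411, 63, 481, 102] [ 0.78 -0.1   0.02]
[156.87047895 245.04186715]
[237.96869043 248.99648041]
[332.23343551 150.8613722 ]
```

View pics/w4.png

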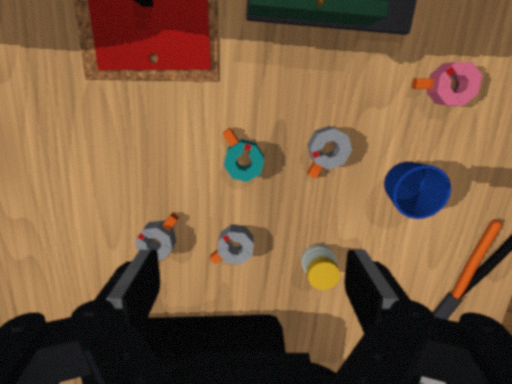

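```bash
cat >> h.py <<'E'
def hubs(w,cands,win=34,verbose=True):
    "cands: list of (x,y) approx; returns (cx,cy,armdeg,k,err) from orange arm & red stripe"
    hsv=cv2.cvtColor(w["pixels"],cv2.COLOR_RGB2HSV).astype(int); H,S,V=hsv[...,0],hsv[...,1],hsv[...,2]
    yy,xx=np.mgrid[:384,:512]; out=[]
    for c in cands:
        u=proj(w,(c[0],c[1],.02)); d=np.hypot(xx-u[0],yy-u[1])<win
        om=d&(H>=6)&(H<=14)&(S>190)&(V>90); rm=d&((H<=4)|(H>=174))&(S>150)&(V>70)
        big=lambda m:(lambda n,l,st,ce: ce[1+np.argmax(st[1:,4])] if n>1 else np.array([np.nan]*2))(*cv2.connectedComponentsWithStats(m.astype(np.uint8)))
        A=atz(w,big(om),.012)[:2]; B=atz(w,big(rm),.026)[:2]; D=np.linalg.norm(A-B)
        best=[]
        for k in (90,-90,45,-45,180):
            th=np.radians(k); v=np.array([34-20*np.cos(th),-20*np.sin(th)]) # A-B in hub frame
            a=np.arctan2(*(A-B)[::-1])-np.arctan2(v[1],v[0]); ca=A-34*np.array([np.cos(a),np.sin(a)])
            best.append((np.hypot(*(ca-c)),k,round(np.linalg.norm(v)*1e0,1),np.round(ca,4).tolist(),round((np.degrees(a)+180)%360-180,1))) if False else None
            v=v/1000; cm=A-.034*np.array([np.cos(a),np.sin(a)])
            best.append((abs(np.linalg.norm(v)-D)+np.hypot(*(cm-c)),k,np.round(cm,4).tolist(),round((np.degrees(a)+180)%360-180,1)))
        best.sort(key=lambda e:e[0])
        if verbose: print("om",om.sum(),"rm",rm.sum(),"D",round(D*1000,1),[(round(b[0]*1000,1),)+b[1:] for b in best[:2]])
        out.append(best[0])
    return out
E
python3 - <<'E'
from h import *
w=shot("wrist")
hubs(w,[(.437,-.333),(.548,-.332),(.657,-.188)])
E
```

```text
om 124 rm 19 D 40.6 [(np.float64(4.6), 90, [0.4336, -0.3323], np.float64(57.2)), (np.float64(17.3), 45, [0.4362, -0.3338], np.float64(62.2))]
om 63 rm 20 D 41.2 [(np.float64(7.7), -90, [0.5424, -0.3342], np.float64(-142.4)), (np.float64(22.8), -45, [0.5441, -0.3366], np.float64(-147.4))]
om 125 rm 27 D 24.9 [(np.float64(1.9), -45, [0.6558, -0.1873], np.float64(-116.2)), (np.float64(18.9), -90, [0.6531, -0.1861], np.float64(-111.2))]
```

Run:
```python
from h import *
go(.545,-.334,.18,128)
```

```text
cur yaw 4.01 shift [-0.6993 -0.1181  0.4924] turn 0.6223 (alt -1.3777 )
```

Emit:
play_rows --commands '[[[-1, 0, 0, 0, -0.08], [-1, 0, 0, 0, -0.16], [-1, 0, 0, 0, -0.24], [-1, 0, 0, 0, -0.32], [-1, 0, 0, 0, -0.4], [-1, 0, 0, 0, -0.48], [-1, 0, 0, 0, -0.56], [-1, 0, 0, 0, -0.64], [-1, 0, 0, 0, -0.72], [-1, 0, 0, 0, -0.8], [-1, 0, 0, 0, -0.88], [-1, 0, 0, 0, -0.92]]]'

```text
clock: 11.45
tcp_pos: [0.5593, -0.1926, 0.2797]
orientation: [-0.076, -3.14, -0.002]
contact_force: [0.1, 0.2, -0.3]
grip_width: 0.0852
gripper_force: 0.0
```

Run:
```python
from h import *
state()
go(.545,-.334,.18,128)
```

```text
t 11.45 tcp [ 0.5593 -0.1926  0.2797] rv [-7.60e-02 -3.14e+00 -2.00e-03] F [ 0.1  0.2 -0.3] w 0.0852 j [-0.12  0.31  0.44  1.73 -0.15  1.13  1.89]
cur yaw 87.24 shift [ 0.037  -0.7101  0.4977] turn -0.4529 (alt 1.5471 )
```

Emit:
play_rows --commands '[[[-1, 0.037, -0.2, 0, -0.08], [-1, 0.037, -0.4, 0, -0.16], [-1, 0.037, -0.6, 0.1, -0.24], [-1, 0.037, -0.71, 0.3, -0.32], [-1, 0.037, -0.71, 0.45, -0.4], [-1, 0.037, -0.71, 0.497, -0.453], [-1, 0.037, -0.71, 0.497, -0.453], [-1, 0.037, -0.71, 0.497, -0.453], [-1, 0.037, -0.71, 0.497, -0.453]]]'

```text
clock: 12.2
tcp_pos: [0.5456, -0.335, 0.1821]
orientation: [-1.007, 2.974, -0.002]
contact_force: [-0.2, 0.1, 0.6]
grip_width: 0.0854
gripper_force: 0.0
```

Run:
```python
from h import *
state()
w=shot("wrist","w5.png")
h=hubs(w,[(.545,-.334)],win=70)[0]
c=h[2];
for cc in ((.545,-.334),c): print(proj(w,(*cc,.026)))
go(*c,.02,h[3]+270)
```

```text
t 12.2 tcp [ 0.5456 -0.335   0.1821] rv [-1.007e+00  2.974e+00 -2.000e-03] F [-0.2  0.1  0.6] w 0.0854 j [ 0.23  0.48  0.31  1.71 -0.17  0.98  2.83]
om 245 rm 49 D 40.1 [(np.float64(2.9), -90, [0.5433, -0.3325], np.float64(-138.4)), (np.float64(16.5), -45, [0.5452, -0.3348], np.float64(-143.4))]
[251.36666076 170.93189015]
[253.69916318 170.49110424]
cur yaw 127.46 shift [0.003  0.0202 0.8125] turn -0.046 (alt 1.954 )
```

View pics/w5.png

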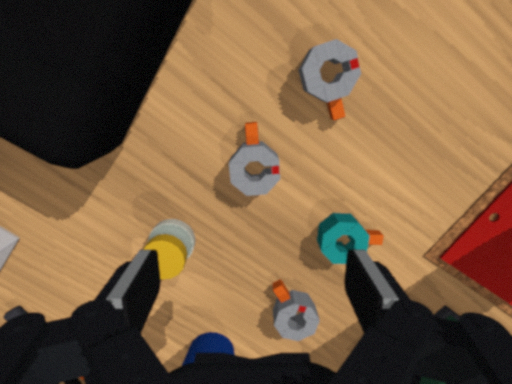

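Emit:
play_rows --commands '[[[-1, 0.003, 0.015, 0.2, -0.035], [-1, 0.003, 0.017, 0.4, -0.035], [-1, 0.003, 0.017, 0.6, -0.035], [-1, 0.003, 0.017, 0.75, -0.035], [-1, 0.003, 0.017, 0.85, -0.035], [-1, 0.003, 0.017, 0.895, -0.035], [-1, 0.003, 0.017, 0.895, -0.035], [1, 0.003, 0.017, 0.895, -0.035], [1, 0.003, 0.017, 0.895, -0.035], [1, 0.003, 0.017, 0.895, -0.035], [1, 0.003, 0.017, 0.895, -0.035], [1, 0.003, 0.017, 0.895, -0.035]]]' --grip_force 60

```text
clock: 13.25
tcp_pos: [0.5435, -0.3343, 0.0041]
orientation: [-1.09, 2.943, -0.004]
contact_force: [-0.4, 0.2, 6.8]
grip_width: 0.0467
gripper_force: 62.6
```

Emit:
play_rows --commands '[[[1, 0, 0, 0, 0], [1, 0, 0, 0, 0], [1, 0, 0, -0.3, 0], [1, 0, 0, -0.6, 0.1], [1, 0, 0, -0.6, 0.2], [1, 0, 0, -0.6, 0.3], [1, 0, 0, -0.6, 0.4], [1, 0, 0, -0.6, 0.5], [1, 0, 0, -0.6, 0.5], [1, 0, 0, -0.6, 0.5], [1, 0, 0, -0.6, 0.5]]]'

```text
clock: 14.17
tcp_pos: [0.5419, -0.333, 0.1221]
orientation: [0.12, 3.139, 0.0]
contact_force: [-0.2, 0.2, -3.8]
grip_width: 0.0465
gripper_force: 64.4
```

Run:
```python
from h import *
state()
w=shot("wrist","w6.png")
go(.6145,.05,.16,-1.6)
```

```text
t 14.17 tcp [ 0.5419 -0.333   0.1221] rv [0.12  3.139 0.   ] F [-0.2  0.2 -3.8] w 0.0465 j [ 0.13  0.57  0.46  1.77 -0.31  0.88  2.22]
cur yaw 85.74 shift [-0.2196  1.9371 -0.1895] turn 0.9704 (alt -1.0296 )
```

View pics/w6.png

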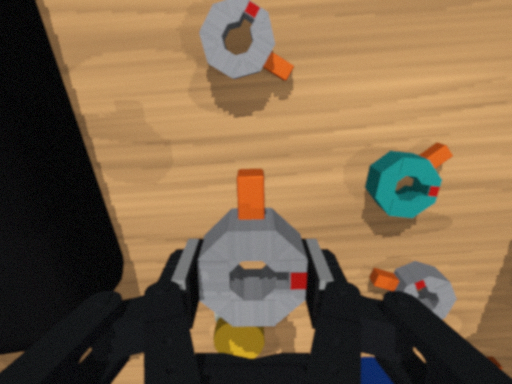

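Emit:
play_rows --commands '[[[1, -0.11, 0.2, -0.19, 0.08], [1, -0.11, 0.4, -0.19, 0.16], [1, -0.11, 0.6, -0.19, 0.24], [1, -0.11, 0.8, -0.19, 0.32], [1, -0.11, 0.9, -0.19, 0.4], [1, -0.11, 0.97, -0.19, 0.48], [1, -0.11, 0.97, -0.19, 0.48], [1, -0.11, 0.97, -0.19, 0.48], [1, -0.11, 0.97, -0.19, 0.48]]]'

```text
clock: 14.97
tcp_pos: [0.5783, -0.143, 0.16]
orientation: [1.263, 2.876, -0.001]
contact_force: [-0.5, -1.2, -3.3]
grip_width: 0.0468
gripper_force: 64.3
```

Run:
```python
from h import *
state()
go(.6145,.02,.16,-1.6)
img=cv2.imread("pics/w6.png")
f=192/np.tan(np.radians(61.511)/2); 
he=np.array(shot("wrist")["hand_eye"])
def toolpt(uv,z):
    d=he[:3,:3]@np.array([(uv[0]-251.929)/f,-(uv[1]-188.658)/f,-1]); o=he[:3,3]; return o+d*(z-o[2])/d[2]
print("stripe",toolpt((299,281),-.0219),"armtip",toolpt((251,169),-.0099),"bossL/R",toolpt((199,268),-.0219),toolpt((307,268),-.0219))
```

```text
t 14.97 tcp [ 0.5783 -0.143   0.16  ] rv [ 1.263e+00  2.876e+00 -1.000e-03] F [-0.5 -1.2 -3.3] w 0.0468 j [-0.36  0.5   0.67  1.85 -0.38  0.92  1.23]
cur yaw 42.57 shift [ 4.777e-01  6.845e-01 -4.000e-04] turn 0.4907 (alt -1.5093 )
stripe [ 0.00058567  0.02057176 -0.0219    ] armtip [ 0.04721734 -0.00016727 -0.0099    ] bossL/R [ 0.00694011 -0.0222047  -0.0219    ] [ 0.00700195  0.02367007 -0.0219    ]
```

Emit:
play_rows --commands '[[[1, 0.33, 0.2, 0, 0.08], [1, 0.33, 0.4, 0, 0.16], [1, 0.33, 0.55, 0, 0.24], [1, 0.33, 0.55, 0, 0.32], [1, 0.33, 0.55, 0, 0.4], [1, 0.33, 0.55, 0, 0.49], [1, 0.33, 0.55, 0, 0.49], [1, 0.33, 0.55, 0, 0.49], [1, 0.33, 0.55, 0, 0.49]]]'

```text
clock: 15.77
tcp_pos: [0.6151, -0.0201, 0.1598]
orientation: [2.251, 2.192, -0.0]
contact_force: [0.4, -0.5, -3.6]
grip_width: 0.0468
gripper_force: 64.4
```

Run:
```python
from h import *
state()
w=shot("wrist","w7.png"); pickle.dump(w,open("w7.pkl","wb"))
cv2.imwrite("pics/w7c.png",cv2.resize(cv2.imread("pics/w7.png")[0:230,100:460],None,fx=2.2,fy=2.2,interpolation=cv2.INTER_CUBIC))
print([ (round(d["score"],2),np.round(d["rect"],1).tolist()) for d in viewer.trace(w,"arbor_a")[:3]])
print(proj(w,(.6145,.05,.052)),proj(w,(.6145,.05,.012)))
```

```text
t 15.77 tcp [ 0.6151 -0.0201  0.1598] rv [ 2.251  2.192 -0.   ] F [ 0.4 -0.5 -3.6] w 0.0468 j [-0.67  0.6   0.86  1.81 -0.53  0.98  0.38]
[(0.96, [343.8, 82.2, 384.0, 104.6]), (0.81, [241.3, 84.7, 266.2, 108.1]), (0.34, [198.5, 169.9, 307.8, 326.1])]
[250.10993214  98.82173629] [250.38190229  96.63131467]
```

View pics/w7c.png

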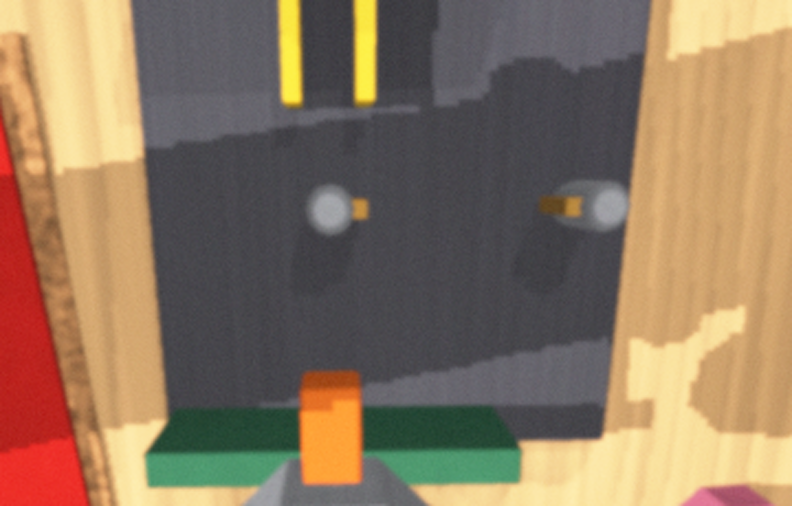

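Run:
```python
from h import *
w=pickle.load(open("w7.pkl","rb")); C=lambda x,y:(100+x/2.2,y/2.2)
print("shaft",atz(w,C(331,209),.052),"key",atz(w,C(362,209),.046),"spare",atz(w,C(609,206),.052),atz(w,C(573,206),.046))
print("rib ends",atz(w,C(291,102),.032),atz(w,C(365,102),.032),"slot far",atz(w,C(289,2),.032),atz(w,C(364,2),.032))
S=atz(w,C(331,209),.052)
go(S[0]-.0006,S[1]-.002,.08,-1.6)
```

```text
shaft [0.61482968 0.05273018 0.052     ] key [0.62551    0.05225348 0.046     ] spare [0.70855263 0.05134208 0.052     ] [0.69834941 0.05141472 0.046     ]
rib ends [0.60171523 0.08825949 0.032     ] [0.62752957 0.08760762 0.032     ] slot far [0.60240718 0.11909    0.032     ] [0.6275547  0.11845349 0.032     ]
cur yaw -1.57 shift [ 0.3512 -0.0139  0.3993] turn 0.0004 (alt -1.9996 )
```

Emit:
play_rows --commands '[[[1, 0.2, -0.014, 0, 0], [1, 0.351, -0.014, 0.1, 0], [1, 0.351, -0.014, 0.3, 0], [1, 0.351, -0.014, 0.45, 0], [1, 0.351, -0.014, 0.5, 0], [1, 0.351, -0.014, 0.53, 0], [1, 0.351, -0.014, 0.55, 0], [1, 0.351, -0.014, 0.57, 0]]]'

```text
clock: 16.53
tcp_pos: [0.6158, 0.0513, 0.0472]
orientation: [2.253, 2.188, 0.004]
contact_force: [-1.1, 1.0, -2.3]
grip_width: 0.0467
gripper_force: 64.6
```

Run:
```python
from h import *
o=state(); print(o["moment"])
```

```text
t 16.53 tcp [0.6158 0.0513 0.0472] rv [2.253 2.188 0.004] F [-1.1  1.  -2.3] w 0.0467 j [-0.7   0.73  0.73  1.87 -0.67  0.8   0.37]
[0.43007766 0.16612676 0.0012434 ]
```

Emit:
play_rows --commands '[[[1, 0, 0, 0.03, 0], [1, 0, 0, 0.06, 0], [1, 0, 0, 0.09, 0], [1, 0, 0, 0.12, 0], [1, 0, 0, 0.14, 0], [1, 0, 0, 0.15, 0], [1, 0, 0, 0.155, 0], [1, 0, 0, 0.155, 0]]]'

```text
clock: 17.2
tcp_pos: [0.6145, 0.0516, 0.0161]
orientation: [-2.252, -2.188, -0.001]
contact_force: [-4.9, 3.5, 13.2]
grip_width: 0.0469
gripper_force: 66.3
```

Run:
```python
from h import *
o=state(); print(o["moment"])
```

```text
t 17.2 tcp [0.6145 0.0516 0.0161] rv [-2.252e+00 -2.188e+00 -1.000e-03] F [-4.9  3.5 13.2] w 0.0469 j [-0.67  0.77  0.69  1.88 -0.71  0.75  0.39]
[0.48163161 1.40815848 0.00309909]
```

Emit:
play_rows --commands '[[[-1, 0, 0, -0.005, 0], [-1, 0, 0, -0.005, 0], [-1, 0, 0, -0.005, 0], [-1, 0, 0, -0.005, 0], [-1, 0, 0, -0.15, 0], [-1, 0, 0, -0.35, 0], [-1, 0, 0, -0.55, 0], [-1, 0, 0, -0.75, 0], [-1, 0, 0, -0.9, 0], [-1, 0, 0, -0.9, 0]]]'

```text
clock: 18.03
tcp_pos: [0.6181, 0.0505, 0.2011]
orientation: [2.25, 2.184, 0.013]
contact_force: [0.9, -0.2, -0.7]
grip_width: 0.0854
gripper_force: 0.0
```

Run:
```python
from h import *
state()
w=shot("wrist","w8.png")
hubs(w,[(.615,.051)],win=60)
go(.657,-.13,.23); go(.49,.33,.28,None)
```

```text
t 18.03 tcp [0.6181 0.0505 0.2011] rv [2.25  2.184 0.013] F [ 0.9 -0.2 -0.7] w 0.0854 j [-0.82  0.56  0.9   1.77 -0.5   1.05  0.24]
om 228 rm 41 D 41.6 [(np.float64(4.3), -90, [0.613, 0.0503], np.float64(89.4)), (np.float64(22.3), -45, [0.61, 0.0504], np.float64(84.4))]
cur yaw -1.66 shift [-0.8989  0.2294 -0.1596] turn 0 (alt 0 )
cur yaw -1.66 shift [ 1.3763 -0.6701 -0.4121] turn 0 (alt 0 )
```

View pics/w8.png

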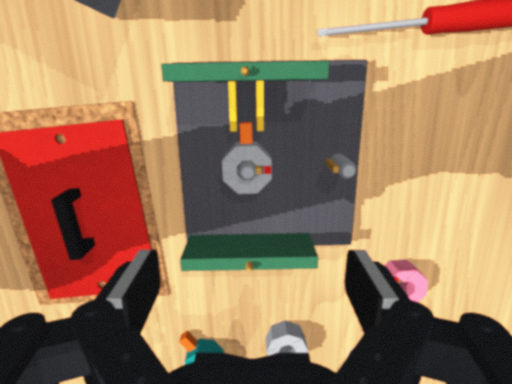

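Run:
```python
from h import *
go(.656,-.188,.19,-25.5)
```

```text
cur yaw -1.66 shift [-1.1892  0.2316  0.04  ] turn 0.2649 (alt -1.7351 )
```

Emit:
play_rows --commands '[[[-1, -0.2, 0.1, 0, 0.07], [-1, -0.4, 0.15, 0, 0.14], [-1, -0.6, 0.2, 0, 0.2], [-1, -0.8, 0.23, 0, 0.265], [-1, -1, 0.23, 0.04, 0.265], [-1, -1, 0.23, 0.04, 0.265], [-1, -1, 0.23, 0.04, 0.265], [-1, -1, 0.23, 0.04, 0.265]]]'

```text
clock: 18.75
tcp_pos: [0.6539, -0.1494, 0.1851]
orientation: [-2.656, -1.675, 0.002]
contact_force: [-0.3, 1.7, 0.3]
grip_width: 0.0857
gripper_force: 0.0
```

Run:
```python
from h import *
state()
w=shot("wrist","w9.png")
hs=hubs(w,[(.656,-.188),(.437,-.333)],win=50)
c=hs[0][2]
go(*c,.004,hs[0][3]+90)
```

```text
t 18.75 tcp [ 0.6539 -0.1494  0.1851] rv [-2.656e+00 -1.675e+00  2.000e-03] F [-0.3  1.7  0.3] w 0.0857 j [-0.47  0.7   0.94  1.65 -0.61  1.12  0.2 ]
om 103 rm 43 D 27.2 [(np.float64(5.0), -45, [0.6566, -0.1901], np.float64(-117.1)), (np.float64(14.5), -90, [0.6539, -0.1889], np.float64(-112.1))]
om 188 rm 0 D nan [(np.float64(nan), 90, [nan, nan], np.float64(nan)), (np.float64(nan), -90, [nan, nan], np.float64(nan))]
cur yaw -25.41 shift [-0.1852  0.1014  0.9066] turn 0.0188 (alt -1.9812 )
```

Emit:
play_rows --commands '[[[-1, -0.185, 0.102, 0, 0.01], [-1, -0.185, 0.102, 0.2, 0.012], [-1, -0.185, 0.102, 0.4, 0.012], [-1, -0.185, 0.102, 0.6, 0.012], [-1, -0.185, 0.102, 0.8, 0.012], [-1, -0.185, 0.102, 0.9, 0.012], [-1, -0.185, 0.102, 0.905, 0.012], [1, -0.185, 0.102, 0.905, 0.012], [1, -0.185, 0.102, 0.905, 0.012], [1, -0.185, 0.102, 0.905, 0.012], [1, -0.185, 0.102, 0.905, 0.012], [1, -0.185, 0.102, 0.905, 0.012]]]'

```text
clock: 19.8
tcp_pos: [0.6586, -0.192, 0.0084]
orientation: [2.67, 1.651, 0.005]
contact_force: [-0.2, 2.3, 7.2]
grip_width: 0.0468
gripper_force: 63.2
```

Emit:
play_rows --commands '[[[1, 0, 0, 0, 0], [1, 0, 0, 0, 0], [1, 0, 0, -0.3, 0], [1, 0, 0, -0.6, 0], [1, 0, 0, -0.9, -0.08], [1, 0, 0, -1, -0.16], [1, 0, 0, -1, -0.24], [1, 0, 0, -1, -0.32], [1, 0, 0, -1, -0.4], [1, 0, 0, -1, -0.48], [1, 0, 0, -1, -0.56], [1, 0, 0, -1, -0.6]]]'

```text
clock: 20.8
tcp_pos: [0.6569, -0.192, 0.2068]
orientation: [1.623, 2.689, 0.001]
contact_force: [-0.4, -0.5, -3.8]
grip_width: 0.0466
gripper_force: 64.3
```

Run:
```python
from h import *
state()
go(.434,.15,.26,148)
```

```text
t 20.8 tcp [ 0.6569 -0.192   0.2068] rv [1.623e+00 2.689e+00 1.000e-03] F [-0.4 -0.5 -3.8] w 0.0466 j [-0.28  0.6   0.71  1.59 -0.43  1.11  1.03]
cur yaw 27.77 shift [ 2.0323 -0.189  -0.2672] turn 0.6641 (alt -1.3359 )
```

Run:
```python
from h import *
go(.48,.24,.29)
```

```text
cur yaw 27.77 shift [ 2.3233  0.2244 -0.4168] turn 0 (alt 0 )
```

Emit:
play_rows --commands '[[[1, 0.2, 0, -0.1, 0], [1, 0.4, 0, -0.2, 0], [1, 0.6, 0, -0.3, 0], [1, 0.8, 0, -0.4, 0], [1, 1, 0.02, -0.42, 0], [1, 1, 0.02, -0.42, 0], [1, 1, 0.02, -0.42, 0]]]'

```text
clock: 21.38
tcp_pos: [0.5677, -0.0077, 0.2908]
orientation: [-1.622, -2.689, -0.006]
contact_force: [-0.1, -0.4, -3.7]
grip_width: 0.0469
gripper_force: 64.4
```

Emit:
play_rows --commands '[[[1, 0.2, 0, 0, 0], [1, 0.4, 0, 0, 0], [1, 0.6, 0, 0, 0], [1, 0.8, 0, 0, 0], [1, 1, 0.02, 0, 0], [1, 1, 0.02, 0, 0], [1, 1, 0.02, 0, 0]]]'

```text
clock: 21.97
tcp_pos: [0.4791, 0.1687, 0.2898]
orientation: [-1.625, -2.688, -0.001]
contact_force: [-0.3, -1.2, -3.4]
grip_width: 0.0466
gripper_force: 64.3
```

Run:
```python
from h import *
state()
w=shot("wrist","w10.png"); pickle.dump(w,open("w10.pkl","wb"))
go(.48,.24,.29)
print([ (round(d["score"],2),np.round(d["rect"],1).tolist()) for d in viewer.trace(w,"flap")[:3]])
```

```text
t 21.97 tcp [0.4791 0.1687 0.2898] rv [-1.625e+00 -2.688e+00 -1.000e-03] F [-0.3 -1.2 -3.4] w 0.0466 j [-1.11  0.16  0.74  1.91 -0.12  1.11  0.16]
cur yaw 27.48 shift [ 0.3258  0.17   -0.0004] turn 0 (alt 0 )
[(0.68, [378.6, 0.0, 412.2, 55.0])]
```

View pics/w10.png

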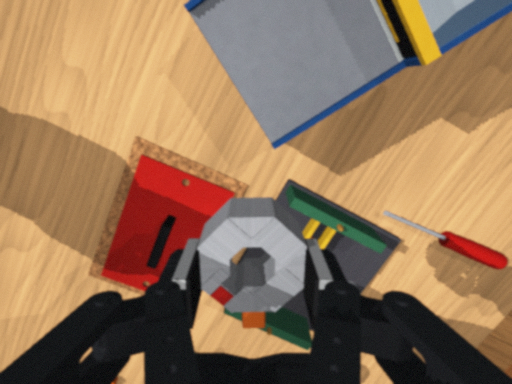

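Run:
```python
from h import *
w=pickle.load(open("w10.pkl","rb"))
for z in (.09,.1):
  a=atz(w,(188,9),z);b=atz(w,(275,146),z);c=atz(w,(404,66),z)
  print(z,a,b,c,"len",np.linalg.norm(a-b),"yawfront",np.degrees(np.arctan2(*(a-b)[1::-1])),"lip",np.degrees(np.arctan2(*(c-b)[1::-1])))
q=[atz(w,u,.136) for u in ((440,56),(424,65),(411,0),(394,0))]
print(q)
```

```text
0.09 [0.35668758 0.27155561 0.09      ] [0.4924221  0.19592046 0.09      ] [0.56668674 0.32534681 0.09      ] len 0.15538511936203664 yawfront 150.87219855305503 lip 60.15286106862435
0.1 [0.35915381 0.2706538  0.1       ] [0.49091402 0.19723325 0.1       ] [0.56300419 0.32286999 0.1       ] len 0.1508354392205998 yawfront 150.87219855305503 lip 60.15286106862433
[array([0.57207592, 0.33469708, 0.136     ]), array([0.56442633, 0.3225895 , 0.136     ]), array([0.52500293, 0.35739986, 0.136     ]), array([0.51283215, 0.35099018, 0.136     ])]
```

Emit:
play_rows --commands '[[[1, 0, 0, 0, -0.08], [1, 0, 0, 0, -0.16], [1, 0, 0, 0, -0.24], [1, 0, 0, 0, -0.32], [1, 0, 0, 0, -0.4], [1, 0, 0, 0, -0.48], [1, 0, 0, 0, -0.56], [1, 0, 0, 0, -0.64], [1, 0, 0, 0, -0.72], [1, 0, 0, 0, -0.8], [1, 0, 0, 0, -0.88], [1, 0, 0, 0, -0.94]]]'

```text
clock: 23.07
tcp_pos: [0.4809, 0.1642, 0.2897]
orientation: [-0.603, 3.083, -0.001]
contact_force: [0.6, -0.0, -4.3]
grip_width: 0.046
gripper_force: 64.3
```

Run:
```python
from h import *
state()
go(.4586,.2944,.16,150.5)
```

```text
t 23.07 tcp [0.4809 0.1642 0.2897] rv [-6.030e-01  3.083e+00 -1.000e-03] F [ 0.6 -0.  -4.3] w 0.046 j [-0.95  0.15  0.56  1.91 -0.09  1.11  1.6 ]
cur yaw 112.12 shift [-0.1419  0.6455  0.6484] turn -0.4264 (alt 1.5736 )
```

Emit:
play_rows --commands '[[[1, -0.03, 0.15, 0, -0.08], [1, -0.06, 0.3, 0, -0.16], [1, -0.09, 0.45, 0.1, -0.24], [1, -0.12, 0.6, 0.2, -0.32], [1, -0.14, 0.645, 0.35, -0.4], [1, -0.14, 0.645, 0.5, -0.426], [1, -0.14, 0.645, 0.65, -0.426], [1, -0.14, 0.645, 0.65, -0.426], [1, -0.14, 0.645, 0.65, -0.426]]]'

```text
clock: 23.82
tcp_pos: [0.458, 0.2944, 0.159]
orientation: [1.573, -2.716, 0.003]
contact_force: [0.0, 0.4, -2.5]
grip_width: 0.0466
gripper_force: 64.3
```

Run:
```python
from h import *
state()
go(.4586,.2944,.0995,150.5)
```

```text
t 23.82 tcp [0.458  0.2944 0.159 ] rv [ 1.573 -2.716  0.003] F [ 0.   0.4 -2.5] w 0.0466 j [-0.98  0.36  0.36  1.96 -0.17  0.85  2.09]
cur yaw 150.15 shift [-0.0026 -0.0024  0.2973] turn -0.0039 (alt 1.9961 )
```

Emit:
play_rows --commands '[[[1, 0, 0, 0.15, 0], [1, 0, 0, 0.25, 0], [1, 0, 0, 0.28, 0], [1, 0, 0, 0.295, 0], [1, 0, 0, 0.3, 0], [1, 0, 0, 0.302, 0], [1, 0, 0, 0.302, 0]]]'

```text
clock: 24.4
tcp_pos: [0.4586, 0.2974, 0.1008]
orientation: [-1.578, 2.714, 0.001]
contact_force: [0.2, -0.9, -3.4]
grip_width: 0.0463
gripper_force: 64.2
```

Emit:
play_rows --commands '[[[-1, 0, 0, 0, 0], [-1, 0, 0, 0, 0], [-1, 0, 0, 0, 0], [-1, 0, 0, 0, 0], [-1, 0, 0, -0.15, 0], [-1, 0, 0, -0.3, 0], [1, 0.2, 0, -0.3, 0], [1, 0.35, 0, -0.3, 0], [1, 0.35, 0, -0.3, 0], [1, 0.35, 0, -0.3, 0], [1, 0.35, 0, -0.3, 0], [1, 0.35, 0, -0.3, 0]]]'

```text
clock: 25.4
tcp_pos: [0.4235, 0.2372, 0.1595]
orientation: [-1.58, 2.714, 0.0]
contact_force: [0.7, 0.7, 0.3]
grip_width: 0.0124
gripper_force: 0.0
```

Run:
```python
from h import *
state()
w=shot("wrist","w11.png")
hubs(w,[(.4586,.2944)],win=90)
```

```text
t 25.4 tcp [0.4235 0.2372 0.1595] rv [-1.58   2.714  0.   ] F [0.7 0.7 0.3] w 0.0124 j [-0.97  0.27  0.38  2.09 -0.14  0.81  2.13]
om 0 rm 38 D nan [(np.float64(nan), 90, [nan, nan], np.float64(nan)), (np.float64(nan), -90, [nan, nan], np.float64(nan))]
```

View pics/w11.png

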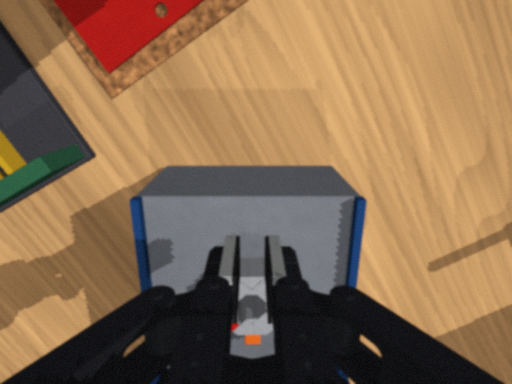

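Emit:
play_rows --commands '[[[1, 0, 0, 0.1, 0], [1, 0, 0, 0.2, 0], [1, 0, 0, 0.28, 0], [1, 0, 0, 0.31, 0], [1, 0, 0, 0.31, 0], [1, -0.1, 0, 0.31, 0], [1, -0.2, 0, 0.31, 0], [1, -0.3, 0, 0.31, 0], [1, -0.4, 0, 0.31, 0], [1, -0.5, 0, 0.31, 0], [1, -0.55, 0, 0.31, 0], [1, -0.55, 0, 0.31, 0]]]'

```text
clock: 26.45
tcp_pos: [0.4785, 0.3342, 0.098]
orientation: [-1.581, 2.712, 0.001]
contact_force: [0.6, 1.1, -0.1]
grip_width: -0.0
gripper_force: 0.0
```

Run:
```python
from h import *
o=state(); print((o["tcp_pos"][:2]-[.498,.364])@np.array([[.492,-.87],[.87,.492]]))
```

```text
t 26.45 tcp [0.4785 0.3342 0.098 ] rv [-1.581e+00  2.712e+00  1.000e-03] F [ 0.6  1.1 -0.1] w -0.0 j [-0.97  0.5   0.33  1.91 -0.23  0.76  2.12]
[-0.03557328  0.00231339]
```

Continue to about x = -0.012 of the box, slowly.

Emit:
play_rows --commands '[[[1, -0.03, 0, 0, 0], [1, -0.06, 0, 0, 0], [1, -0.08, 0, 0, 0], [1, -0.1, 0, 0, 0], [1, -0.11, 0, 0, 0], [1, -0.12, 0, 0, 0], [1, -0.12, 0, 0, 0]]]'

```text
clock: 27.03
tcp_pos: [0.4893, 0.3528, 0.0973]
orientation: [-1.58, 2.715, 0.0]
contact_force: [0.9, 0.5, -0.1]
grip_width: 0.0
gripper_force: 0.0
```

Run:
```python
from h import *
o=state(); print((o["tcp_pos"][:2]-[.498,.364])@np.array([[.492,-.87],[.87,.492]]))
a=shot("scene");b=shot("side")
im=np.hstack([cv2.resize(a["pixels"][90:190,270:470],None,fx=2,fy=3),cv2.resize(b["pixels"][95:220,115:250],(400,300))])
cv2.imwrite("pics/d1.png",np.ascontiguousarray(im[:,:,::-1]))
```

```text
t 27.03 tcp [0.4893 0.3528 0.0973] rv [-1.58   2.715  0.   ] F [ 0.9  0.5 -0.1] w 0.0 j [-0.98  0.53  0.33  1.86 -0.24  0.78  2.1 ]
[-0.01400424  0.00209644]
```

View pics/d1.png

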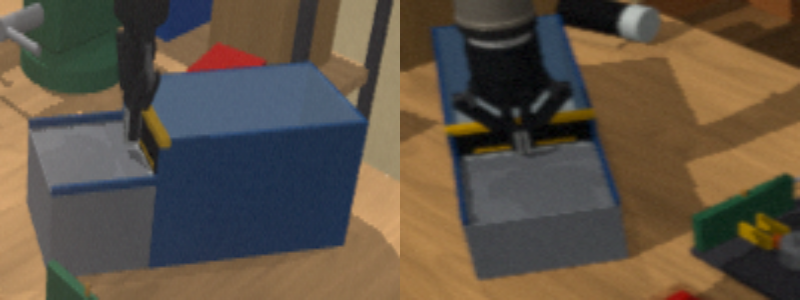

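Emit:
play_rows --commands '[[[1, 0.2, 0, 0, 0], [1, 0.35, 0, -0.1, 0], [-1, 0.4, 0, -0.3, 0], [-1, 0.4, 0, -0.5, 0.08], [-1, 0.4, 0, -0.7, 0.16], [-1, 0.4, 0, -0.7, 0.24], [-1, 0.4, 0, -0.7, 0.32], [-1, 0.4, 0, -0.7, 0.4], [-1, 0.4, 0, -0.7, 0.48], [-1, 0.4, 0, -0.7, 0.56], [-1, 0.4, 0, -0.7, 0.64], [-1, 0.4, 0, -0.7, 0.7]]]'

```text
clock: 28.13
tcp_pos: [0.4494, 0.2826, 0.2373]
orientation: [-0.082, -3.14, -0.0]
contact_force: [-0.1, -0.0, 0.4]
grip_width: 0.0856
gripper_force: 0.0
```

Run:
```python
from h import *
state()
go(.45,-.29,.22,-33)
```

```text
t 28.13 tcp [0.4494 0.2826 0.2373] rv [-0.082 -3.14  -0.   ] F [-0.1 -0.   0.4] w 0.0856 j [-1.19  0.26  0.61  1.92 -0.18  1.01  1.02]
cur yaw 86.99 shift [-0.1534 -2.8591  0.0861] turn -0.6668 (alt 1.3332 )
```

Emit:
play_rows --commands '[[[-1, -0.05, -0.2, 0, 0.08], [-1, -0.05, -0.4, 0, 0.16], [-1, -0.05, -0.6, 0, 0.24], [-1, -0.05, -0.8, 0, 0.32], [-1, -0.05, -0.97, 0, 0.4], [-1, -0.05, -0.97, 0, 0.48], [-1, -0.05, -0.97, 0, 0.56], [-1, -0.05, -0.97, 0, 0.64], [-1, -0.05, -0.97, 0, 0.67], [-1, -0.05, -0.97, 0, 0.67]]]'

```text
clock: 28.97
tcp_pos: [0.4504, 0.0884, 0.2372]
orientation: [-1.643, -2.677, -0.0]
contact_force: [-0.1, 0.1, 0.7]
grip_width: 0.0851
gripper_force: 0.0
```

Run:
```python
from h import *
state()
go(.45,-.29,.22,-33)
```

```text
t 28.97 tcp [0.4504 0.0884 0.2372] rv [-1.643 -2.677 -0.   ] F [-0.1  0.1  0.7] w 0.0851 j [-1.13  0.13  0.89  2.09 -0.12  0.98  0.29]
cur yaw 26.94 shift [-1.6861 -0.8589  0.0855] turn 0.666 (alt -1.334 )
```

Emit:
play_rows --commands '[[[-1, -0.17, -0.1, 0, 0.08], [-1, -0.34, -0.18, 0, 0.16], [-1, -0.51, -0.26, 0, 0.24], [-1, -0.68, -0.35, 0, 0.32], [-1, -0.84, -0.43, 0, 0.4], [-1, -0.84, -0.43, 0, 0.48], [-1, -0.84, -0.43, 0, 0.56], [-1, -0.84, -0.43, 0, 0.64], [-1, -0.84, -0.43, 0, 0.666], [-1, -0.84, -0.43, 0, 0.666]]]'

```text
clock: 29.8
tcp_pos: [0.4503, -0.1001, 0.2371]
orientation: [-2.759, -1.502, 0.001]
contact_force: [0.0, 0.3, -1.0]
grip_width: 0.0855
gripper_force: 0.0
```

Run:
```python
from h import *
state()
w=shot("wrist","w12.png")
print([ (round(d["score"],2),np.round(d["rect"]).astype(int).tolist(),np.round(atz(w,((d["rect"][0]+d["rect"][2])/2,(d["rect"][1]+d["rect"][3])/2),.02),3).tolist()) for d in viewer.trace(w,"hub_a")[:5]])
h=hubs(w,[(.434,-.332)],win=55)
go(.435,-.30,.2,-33)
```

```text
t 29.8 tcp [ 0.4503 -0.1001  0.2371] rv [-2.759e+00 -1.502e+00  1.000e-03] F [ 0.   0.3 -1. ] w 0.0855 j [-0.95  0.21  1.2   2.09 -0.23  0.99 -0.2 ]
[(0.62, [332, 165, 397, 208], [0.541, -0.199, 0.02]), (0.57, [317, 272, 354, 329], [0.437, -0.321, 0.02])]
om 161 rm 18 D 41.6 [(np.float64(3.6), 90, [0.4347, -0.3308], np.float64(59.5)), (np.float64(20.6), 45, [0.4373, -0.3322], np.float64(64.4))]
cur yaw -32.68 shift [-0.8835  0.4754  0.186 ] turn 0.0035 (alt -1.9965 )
```

Emit:
play_rows --commands '[[[-1, -0.2, 0.11, 0, 0], [-1, -0.4, 0.22, 0, 0], [-1, -0.6, 0.33, 0, 0], [-1, -0.8, 0.43, 0.1, 0], [-1, -0.88, 0.475, 0.186, 0], [-1, -0.88, 0.475, 0.186, 0], [-1, -0.88, 0.475, 0.186, 0]]]'

```text
clock: 30.48
tcp_pos: [0.4321, -0.3026, 0.199]
orientation: [-2.762, -1.494, 0.004]
contact_force: [-0.4, -0.2, -0.3]
grip_width: 0.0856
gripper_force: 0.0
```

Run:
```python
from h import *
state()
w=shot("wrist","w13.png")
h=hubs(w,[(.434,-.332)],win=80)[0]
go(*h[2],.004,h[3]+90)
```

```text
t 30.48 tcp [ 0.4321 -0.3026  0.199 ] rv [-2.762 -1.494  0.004] F [-0.4 -0.2 -0.3] w 0.0856 j [-0.3   0.42  1.02  1.98 -0.43  0.97  0.36]
om 221 rm 39 D 39.9 [(np.float64(2.2), 90, [0.4325, -0.3328], np.float64(56.3)), (np.float64(18.1), 45, [0.4351, -0.3344], np.float64(61.3))]
cur yaw -32.96 shift [-0.1384  0.0842  0.9779] turn 0.0082 (alt -1.9918 )
```

Emit:
play_rows --commands '[[[-1, -0.138, 0.084, 0, 0.008], [-1, -0.138, 0.084, 0.2, 0.008], [-1, -0.138, 0.084, 0.4, 0.008], [-1, -0.138, 0.084, 0.6, 0.008], [-1, -0.138, 0.084, 0.8, 0.008], [-1, -0.138, 0.084, 0.92, 0.008], [-1, -0.138, 0.084, 0.975, 0.008], [-1, -0.138, 0.084, 0.975, 0.008], [1, -0.138, 0.084, 0.975, 0.008], [1, -0.138, 0.084, 0.975, 0.008], [1, -0.138, 0.084, 0.975, 0.008], [1, -0.138, 0.084, 0.975, 0.008]]]'

```text
clock: 31.53
tcp_pos: [0.4354, -0.3322, 0.0071]
orientation: [2.766, 1.484, 0.004]
contact_force: [0.2, 2.1, 8.5]
grip_width: 0.0466
gripper_force: 60.9
```

Emit:
play_rows --commands '[[[1, 0, 0, 0, 0], [1, 0, 0, 0, 0], [1, 0, 0, 0, 0], [1, 0, 0, -0.2, 0], [1, 0, 0, -0.4, 0], [1, 0, 0, -0.6, 0], [1, 0, 0, -0.8, 0], [1, 0, 0, -1, 0], [1, 0, 0, -1, 0], [1, 0, 0, -1, 0]]]'

```text
clock: 32.37
tcp_pos: [0.435, -0.3323, 0.2077]
orientation: [2.765, 1.484, 0.007]
contact_force: [-0.6, -0.0, -3.7]
grip_width: 0.0467
gripper_force: 65.2
```

Run:
```python
from h import *
state()
go(.4586,.2944,.2,-29.5)
```

```text
t 32.37 tcp [ 0.435  -0.3323  0.2077] rv [2.765 1.484 0.007] F [-0.6 -0.  -3.7] w 0.0467 j [-0.23  0.45  1.02  1.94 -0.45  1.    0.41]
cur yaw -33.57 shift [ 2.6757 -1.6348  0.0358] turn -0.0453 (alt 1.9547 )
```

Emit:
play_rows --commands '[[[1, 0.18, -0.11, 0, -0.08], [1, 0.36, -0.22, 0, -0.16], [1, 0.54, -0.33, 0, -0.24], [1, 0.72, -0.44, 0, -0.32], [1, 0.9, -0.55, 0, -0.4], [1, 0.9, -0.55, 0, -0.48], [1, 0.9, -0.55, 0, -0.56], [1, 0.9, -0.55, 0, -0.64], [1, 0.9, -0.55, 0, -0.72], [1, 0.9, -0.55, 0, -0.8], [1, 0.9, -0.55, 0, -0.88], [1, 0.9, -0.55, 0, -0.9]]]'

```text
clock: 33.37
tcp_pos: [0.4404, -0.1204, 0.2039]
orientation: [-1.13, -2.928, 0.001]
contact_force: [0.1, -0.1, -2.8]
grip_width: 0.0465
gripper_force: 65.1
```

Run:
```python
from h import *
state()
go(.4586,.2944,.2,60.5)
```

```text
t 33.37 tcp [ 0.4404 -0.1204  0.2039] rv [-1.130e+00 -2.928e+00  1.000e-03] F [ 0.1 -0.1 -2.8] w 0.0465 j [-0.56  0.17  0.79  2.12 -0.16  0.9   1.15]
cur yaw 47.79 shift [1.326  1.5974 0.0206] turn -0.1412 (alt 1.8588 )
```

Emit:
play_rows --commands '[[[1, 0.13, 0.16, 0, -0.05], [1, 0.26, 0.32, 0, -0.1], [1, 0.4, 0.48, 0, -0.141], [1, 0.53, 0.64, 0, -0.141], [1, 0.66, 0.8, 0, -0.141], [1, 0.66, 0.8, 0, -0.141], [1, 0.66, 0.8, 0, -0.141], [1, 0.66, 0.8, 0, -0.141]]]'

```text
clock: 34.03
tcp_pos: [0.4518, 0.0857, 0.2041]
orientation: [-0.809, -3.034, 0.003]
contact_force: [-0.2, -0.9, -2.2]
grip_width: 0.0467
gripper_force: 65.1
```

Run:
```python
from h import *
state()
go(.4586,.2944,.16,60.5)
```

```text
t 34.03 tcp [0.4518 0.0857 0.2041] rv [-8.090e-01 -3.034e+00  3.000e-03] F [-0.2 -0.9 -2.2] w 0.0467 j [-0.87  0.16  0.62  2.11 -0.12  0.9   0.86]
cur yaw 60.13 shift [0.4899 0.9224 0.2188] turn -0.0041 (alt 1.9959 )
```

Emit:
play_rows --commands '[[[1, 0.1, 0.18, 0, -0.004], [1, 0.2, 0.36, 0, -0.004], [1, 0.3, 0.54, 0, -0.004], [1, 0.4, 0.72, 0, -0.004], [1, 0.49, 0.92, 0.05, -0.004], [1, 0.49, 0.92, 0.1, -0.004], [1, 0.49, 0.92, 0.25, -0.004], [1, 0.49, 0.92, 0.4, -0.004], [1, 0.49, 0.92, 0.48, -0.004], [1, 0.49, 0.92, 0.52, -0.004], [1, 0.49, 0.92, 0.525, -0.004], [1, 0.49, 0.92, 0.525, -0.004]]]'

```text
clock: 35.03
tcp_pos: [0.4604, 0.2935, 0.1002]
orientation: [0.804, 3.037, -0.001]
contact_force: [0.6, 0.3, -1.9]
grip_width: 0.0466
gripper_force: 65.1
```

Run:
```python
from h import *
o=state(); print((o["tcp_pos"][:2]-[.498,.364])@np.array([[.492,-.87],[.87,.492]]))
```

```text
t 35.03 tcp [0.4604 0.2935 0.1002] rv [ 8.040e-01  3.037e+00 -1.000e-03] F [ 0.6  0.3 -1.9] w 0.0466 j [-1.03  0.46  0.44  2.   -0.29  0.74  0.64]
[-0.07987992 -0.00197871]
```

Emit:
play_rows --commands '[[[1, 0, 0, 0.01, 0], [1, 0, 0, 0.01, 0], [-1, 0, 0, 0.01, 0], [-1, 0, 0, 0, 0], [-1, 0, 0, 0, 0], [-1, 0, 0, 0, 0], [-1, 0, 0, -0.15, 0], [-1, 0, 0, -0.3, 0], [1, 0, -0.2, -0.3, 0], [1, 0, -0.34, -0.3, 0], [1, 0, -0.34, -0.3, 0], [1, 0, -0.34, -0.3, 0]]]'

```text
clock: 36.03
tcp_pos: [0.4257, 0.2343, 0.1605]
orientation: [-0.804, -3.037, -0.001]
contact_force: [0.6, 0.2, -0.5]
grip_width: 0.0389
gripper_force: 0.0
```

Emit:
play_rows --commands '[[[1, 0, 0, 0, -0.08], [1, 0, 0, 0, -0.16], [1, 0, 0, 0, -0.24], [1, 0, 0, 0, -0.32], [1, 0, 0, 0, -0.4], [1, 0, 0, 0, -0.48], [1, 0, 0, 0, -0.56], [1, 0, 0, 0, -0.64], [1, 0, 0, 0, -0.72], [1, 0, 0, 0, -0.8], [1, 0, 0, 0, -0.88], [1, 0, 0, 0, -1]]]'

```text
clock: 37.03
tcp_pos: [0.4269, 0.2367, 0.1602]
orientation: [-1.494, 2.763, 0.001]
contact_force: [0.1, -0.5, -0.1]
grip_width: 0.0001
gripper_force: 0.0
```

Run:
```python
from h import *
o=state(); print((o["tcp_pos"][:2]-[.498,.364])@np.array([[.492,-.87],[.87,.492]]))
go(.498-.148*.492,.364-.148*.87,.0975,150.5)
a=shot("scene")
print([(round(d["score"],2),np.round(d["rect"]).astype(int).tolist()) for d in viewer.trace(a,"hub_a")],proj(a,(.4586,.2944,.116)))
```

```text
t 37.03 tcp [0.4269 0.2367 0.1602] rv [-1.494e+00  2.763e+00  1.000e-03] F [ 0.1 -0.5 -0.1] w 0.0001 j [-0.82  0.26  0.21  2.08 -0.08  0.81  2.  ]
[-0.14576444 -0.00075569]
cur yaw 146.8 shift [0.0109 0.0031 0.3133] turn -0.0411 (alt 1.9589 )
[(0.87, [272, 276, 300, 306]), (0.72, [164, 235, 190, 259]), (0.62, [309, 129, 324, 145]), (0.53, [275, 207, 302, 227])] [314.46044191 132.70532116]
```

Emit:
play_rows --commands '[[[1, 0.011, 0.003, 0.1, -0.041], [1, 0.011, 0.003, 0.2, -0.041], [1, 0.011, 0.003, 0.28, -0.041], [1, 0.011, 0.003, 0.313, -0.041], [1, 0.011, 0.003, 0.313, -0.041], [1, -0.1, 0, 0.313, -0.041], [1, -0.2, -0.007, 0.313, -0.041], [1, -0.3, -0.014, 0.313, -0.041], [1, -0.4, -0.02, 0.313, -0.041], [1, -0.5, -0.025, 0.313, -0.041], [1, -0.55, -0.03, 0.313, -0.041], [1, -0.55, -0.03, 0.313, -0.041]]]'

```text
clock: 38.13
tcp_pos: [0.4936, 0.3261, 0.0984]
orientation: [-1.572, 2.717, 0.001]
contact_force: [1.1, 0.9, 0.3]
grip_width: 0.0002
gripper_force: 0.0
```

Run:
```python
from h import *
o=state(); print((o["tcp_pos"][:2]-[.498,.364])@np.array([[.492,-.87],[.87,.492]]))
go(.498-.0135*.492,.364-.0135*.87,.0975,150.5)
```

```text
t 38.13 tcp [0.4936 0.3261 0.0984] rv [-1.572e+00  2.717e+00  1.000e-03] F [1.1 0.9 0.3] w 0.0002 j [-0.82  0.5   0.18  1.88 -0.12  0.77  2.04]
[-0.03514918 -0.01485212]
cur yaw 150.1 shift [-0.1078  0.0751  0.0046] turn -0.0044 (alt 1.9956 )
```

Emit:
play_rows --commands '[[[1, 0.1, 0, 0, 0], [1, 0.15, 0.03, 0, 0], [1, 0.15, 0.075, 0, 0], [1, 0.15, 0.075, 0, 0], [1, 0.1, 0.075, 0, 0], [1, 0.05, 0.075, 0, 0], [1, 0, 0.075, 0, 0], [1, -0.04, 0.075, 0, 0], [1, -0.07, 0.075, 0, 0], [1, -0.09, 0.075, 0, 0], [1, -0.107, 0.075, 0, 0], [1, -0.107, 0.075, 0, 0]]]'

```text
clock: 39.13
tcp_pos: [0.4901, 0.3504, 0.0973]
orientation: [-1.573, 2.719, 0.0]
contact_force: [0.1, 0.0, 0.4]
grip_width: 0.0002
gripper_force: 0.0
```

Run:
```python
from h import *
o=state(); print((o["tcp_pos"][:2]-[.498,.364])@np.array([[.492,-.87],[.87,.492]]))
a=shot("scene");b=shot("side")
print([(round(d["score"],2),np.round(d["rect"]).astype(int).tolist()) for d in viewer.trace(a,"hub_a")])
im=np.hstack([cv2.resize(a["pixels"][90:190,270:470],None,fx=2,fy=3),cv2.resize(b["pixels"][95:220,115:250],(400,300))])
cv2.imwrite("pics/d2.png",np.ascontiguousarray(im[:,:,::-1]))
```

```text
t 39.13 tcp [0.4901 0.3504 0.0973] rv [-1.573  2.719  0.   ] F [0.1 0.  0.4] w 0.0002 j [-0.86  0.52  0.18  1.86 -0.12  0.78  2.  ]
[-0.01575882  0.00020472]
[(0.87, [272, 276, 299, 307]), (0.68, [162, 236, 186, 258]), (0.54, [274, 206, 300, 228])]
```

View pics/d2.png

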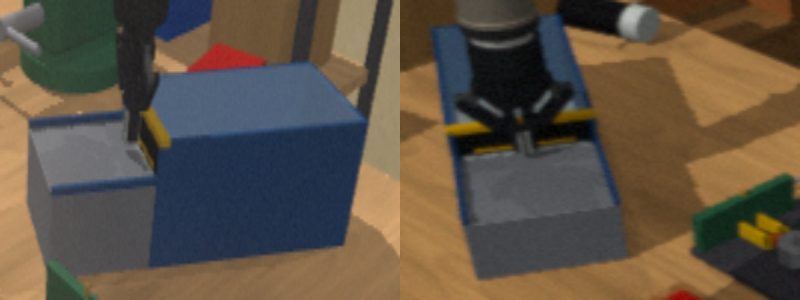

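Emit:
play_rows --commands '[[[1, 0.2, 0, 0, 0], [1, 0.2, 0, -0.2, 0], [1, 0.2, 0, -0.4, 0.08], [-1, 0.2, 0, -0.6, 0.16], [-1, 0.2, 0, -0.8, 0.24], [-1, 0.2, 0, -1, 0.32], [-1, 0.1, 0, -1, 0.4], [-1, 0, 0, -1, 0.48], [-1, 0, 0, -1, 0.56], [-1, 0, 0, -1, 0.64], [-1, 0, 0, -1, 0.72], [-1, 0, 0, -1, 0.8]]]'

```text
clock: 40.28
tcp_pos: [0.4896, 0.3493, 0.2974]
orientation: [-0.326, -3.124, 0.0]
contact_force: [0.5, -0.1, -0.3]
grip_width: 0.0854
gripper_force: 0.0
```

Emit:
play_rows --commands '[[[-1, 0, 0, 0, 0.08], [-1, 0, 0, 0, 0.16], [-1, 0, 0, 0, 0.24], [-1, 0, 0, 0, 0.32], [-1, 0, 0, 0, 0.4], [-1, 0, 0, 0, 0.48], [-1, 0, 0, 0, 0.56], [-1, 0, 0, 0, 0.64], [-1, 0, 0, 0, 0.72], [-1, 0, 0, 0, 0.8], [-1, 0, 0, 0, 0.82]]]'

```text
clock: 41.2
tcp_pos: [0.4895, 0.3493, 0.2974]
orientation: [-2.137, -2.303, 0.001]
contact_force: [0.7, 0.9, -1.2]
grip_width: 0.0853
gripper_force: 0.0
```

Run:
```python
from h import *
state()
w=shot("wrist","w14.png")
print([(round(d["score"],2),np.round(d["rect"]).astype(int).tolist(),np.round(atz(w,((d["rect"][0]+d["rect"][2])/2,(d["rect"][1]+d["rect"][3])/2),.03),3).tolist()) for d in viewer.trace(w,"hub_a")])
hsv=cv2.cvtColor(w["pixels"],cv2.COLOR_RGB2HSV).astype(int)
m=((hsv[...,0]>=5)&(hsv[...,0]<=14)&(hsv[...,1]>170)&(hsv[...,2]>90)).astype(np.uint8)
n,l,st,ce=cv2.connectedComponentsWithStats(m); print([(np.round(ce[i]),st[i,4],np.round(atz(w,ce[i],.03),3)) for i in range(1,n) if st[i,4]>15])
go(.4275,-.0102,.12,3.9)
```

```text
t 41.2 tcp [0.4895 0.3493 0.2974] rv [-2.137e+00 -2.303e+00  1.000e-03] F [ 0.7  0.9 -1.2] w 0.0853 j [-1.26  0.35  0.71  1.69 -0.25  1.19 -0.41]
[(0.68, [130, 2, 488, 283], [0.56, 0.364, 0.03]), (0.57, [298, 314, 332, 355], [0.609, 0.065, 0.03])]
[(array([198., 299.]), np.int32(54), array([0.424, 0.116, 0.03 ])), (array([232., 299.]), np.int32(17), array([0.476, 0.121, 0.03 ])), (array([155., 314.]), np.int32(21), array([0.361, 0.084, 0.03 ])), (array([320., 319.]), np.int32(98), array([0.613, 0.095, 0.03 ])), (array([240., 344.]), np.int32(23), array([0.493, 0.037, 0.03 ])), (array([159., 347.]), np.int32(19), array([0.365, 0.021, 0.03 ]))]
cur yaw 4.64 shift [-1.7667 -0.4541  0.8874] turn 0.0082 (alt -1.9918 )
```

Run:
```python
from h import *
b=shot("side");a=shot("scene")
w=cv2.imread("pics/w14.png"); 
c=cv2.resize(b["pixels"][95:220,115:250][:,:,::-1],(288,384)); 
c=np.clip(c.astype(float)*1.4,0,255).astype(np.uint8)
cv2.imwrite("pics/e1.png",np.hstack([w,c]))
```

```text
(no output)
```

View pics/e1.png

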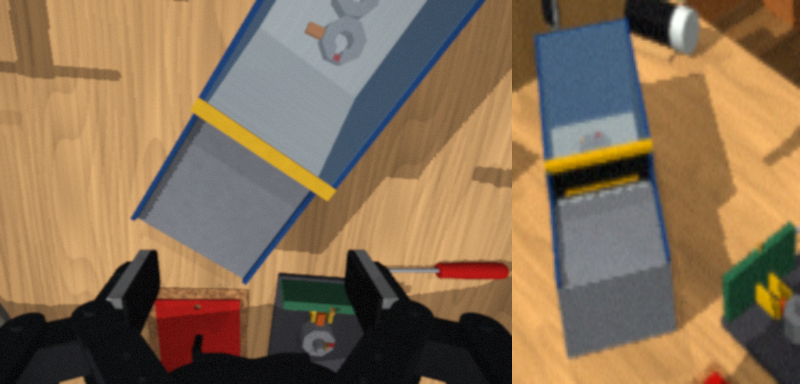

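Emit:
play_rows --commands '[[[-1, -0.2, -0.05, 0, 0.008], [-1, -0.4, -0.1, 0, 0.008], [-1, -0.6, -0.15, 0, 0.008], [-1, -0.8, -0.2, 0, 0.008], [-1, -0.88, -0.23, 0, 0.008], [-1, -0.88, -0.23, 0, 0.008], [-1, -0.88, -0.23, 0, 0.008]]]'

```text
clock: 41.98
tcp_pos: [0.4582, 0.1699, 0.2979]
orientation: [-2.144, -2.295, -0.002]
contact_force: [0.2, 0.7, 0.4]
grip_width: 0.0851
gripper_force: 0.0
```

Emit:
play_rows --commands '[[[-1, -0.2, -0.05, 0, 0], [-1, -0.4, -0.1, 0.1, 0], [-1, -0.6, -0.15, 0.2, 0], [-1, -0.8, -0.2, 0.4, 0], [-1, -0.88, -0.224, 0.6, 0], [-1, -0.887, -0.224, 0.75, 0], [-1, -0.887, -0.224, 0.88, 0], [-1, -0.887, -0.224, 0.88, 0], [-1, -0.887, -0.224, 0.88, 0]]]'

```text
clock: 42.73
tcp_pos: [0.4252, -0.0095, 0.1207]
orientation: [-2.142, -2.296, 0.008]
contact_force: [-0.1, -1.2, 0.0]
grip_width: 0.0854
gripper_force: 0.0
```

Run:
```python
from h import *
state()
go(.4275,-.0102,.0215,3.9)
w=shot("wrist")
t=viewer.trace(w,"cover"); print([(round(d["score"],2),np.round(d["rect"]).tolist()) for d in t])
# expected hole +y at cover frame (0,.089): cover yaw 3.9ish, centre = tcp at release + (0,.0025)
y=np.radians(3.9+.0); c=np.array([.4275,-.0077]); X=c+.089*np.array([-np.sin(y),np.cos(y)]); u=proj(w,(*X,.007)); print(u)
g=w["pixels"]; i,j=int(u[1]),int(u[0]); sub=g[max(i-15,0):i+16,j-15:j+16].astype(int); m=(sub[...,1]>90); yy,xx=np.nonzero(m); print(m.sum(), xx.mean()+j-15 if m.any() else None, yy.mean()+max(i-15,0) if m.any() else None)
```

```text
t 42.73 tcp [ 0.4252 -0.0095  0.1207] rv [-2.142 -2.296  0.008] F [-0.1 -1.2  0. ] w 0.0854 j [-0.84  0.31  0.85  2.27 -0.36  0.7   0.33]
cur yaw 3.97 shift [-0.0027  0.0134  0.4957] turn 0.0008 (alt -1.9992 )
[(0.93, [162.0, 46.0, 347.0, 287.0])]
[257.30087283  69.3319109 ]
151 256.34437086092714 66.83443708609272
```

Cover is as it was left. Grasp it.

Emit:
play_rows --commands '[[[-1, -0.003, 0.013, 0.2, 0], [-1, -0.003, 0.013, 0.35, 0], [-1, -0.003, 0.013, 0.45, 0], [-1, -0.003, 0.013, 0.485, 0], [-1, -0.003, 0.013, 0.49, 0], [1, -0.003, 0.013, 0.49, 0], [1, -0.003, 0.013, 0.49, 0], [1, -0.003, 0.013, 0.49, 0], [1, -0.003, 0.013, 0.49, 0], [1, -0.003, 0.013, 0.49, 0], [1, -0.003, 0.013, 0.49, 0], [1, -0.003, 0.013, 0.49, 0]]]' --grip_force 70

```text
clock: 43.83
tcp_pos: [0.4286, -0.0097, 0.0241]
orientation: [-2.143, -2.296, -0.001]
contact_force: [-2.4, 0.5, 12.3]
grip_width: 0.0123
gripper_force: 68.9
```

Emit:
play_rows --commands '[[[1, 0, 0, 0, 0], [1, 0, 0, 0, 0], [1, 0, 0, 0, 0]]]'

```text
clock: 44.08
tcp_pos: [0.4286, -0.0097, 0.0241]
orientation: [-2.143, -2.296, -0.001]
contact_force: [-2.1, 1.0, 11.1]
grip_width: 0.0122
gripper_force: 68.9
```

Emit:
play_rows --commands '[[[1, 0, 0, -0.05, 0], [1, 0, 0, -0.15, 0], [1, 0, 0, -0.3, 0], [1, 0, 0, -0.45, 0], [1, 0, 0, -0.6, 0], [1, 0, 0, -0.65, 0], [1, 0, 0, -0.65, 0]]]'

```text
clock: 44.67
tcp_pos: [0.4297, -0.0096, 0.1554]
orientation: [2.142, 2.296, 0.007]
contact_force: [0.5, 0.5, -2.6]
grip_width: 0.0122
gripper_force: 69.4
```

Run:
```python
from h import *
state()
go(.617,.048,.145,-1.6)
```

```text
t 44.67 tcp [ 0.4297 -0.0096  0.1554] rv [2.142 2.296 0.007] F [ 0.5  0.5 -2.6] w 0.0122 j [-0.93  0.24  0.94  2.24 -0.29  0.77  0.27]
cur yaw 3.97 shift [0.2223 0.9537 0.0561] turn 0.0619 (alt -1.9381 )
```

Emit:
play_rows --commands '[[[1, 0.04, 0.2, 0, 0.02], [1, 0.09, 0.4, 0, 0.04], [1, 0.13, 0.6, 0, 0.062], [1, 0.18, 0.8, 0, 0.062], [1, 0.22, 0.954, 0, 0.062], [1, 0.222, 0.954, 0.1, 0.062], [1, 0.222, 0.954, 0.15, 0.062], [1, 0.222, 0.954, 0.15, 0.062], [1, 0.222, 0.954, 0.15, 0.062]]]'

```text
clock: 45.42
tcp_pos: [0.6136, 0.0467, 0.1217]
orientation: [-2.252, -2.186, 0.006]
contact_force: [-0.1, -0.5, -3.2]
grip_width: 0.0119
gripper_force: 69.4
```

Run:
```python
from h import *
state()
go(.617,.0485,.105,-1.6);go(.617,.0485,.087,-1.6)
```

```text
t 45.42 tcp [0.6136 0.0467 0.1217] rv [-2.252 -2.186  0.006] F [-0.1 -0.5 -3.2] w 0.0119 j [-0.72  0.63  0.77  1.83 -0.54  0.91  0.27]
cur yaw -1.71 shift [0.0095 0.017  0.0836] turn -0.0012 (alt 1.9988 )
cur yaw -1.71 shift [0.0096 0.0173 0.1736] turn -0.0012 (alt 1.9988 )
```

Emit:
play_rows --commands '[[[1, 0.01, 0.017, 0.04, 0], [1, 0.01, 0.017, 0.08, 0], [1, 0.01, 0.017, 0.08, 0], [1, 0.01, 0.017, 0.08, 0], [1, 0.01, 0.017, 0.08, 0]]]'

```text
clock: 45.83
tcp_pos: [0.6192, 0.0495, 0.1078]
orientation: [2.253, 2.19, 0.0]
contact_force: [-0.1, -0.4, -2.3]
grip_width: 0.0122
gripper_force: 69.3
```

Run:
```python
from h import *
state()
go(.617,.0485,.087,-1.6)
```

```text
t 45.83 tcp [0.6192 0.0495 0.1078] rv [2.253 2.19  0.   ] F [-0.1 -0.4 -2.3] w 0.0122 j [-0.71  0.65  0.76  1.83 -0.56  0.89  0.28]
cur yaw -1.63 shift [-0.0052 -0.0107  0.1038] turn -0.0003 (alt 1.9997 )
```

Emit:
play_rows --commands '[[[1, -0.005, -0.011, 0, 0], [1, -0.005, -0.011, 0.02, 0], [1, -0.005, -0.011, 0.04, 0], [1, -0.005, -0.011, 0.06, 0], [1, -0.005, -0.011, 0.08, 0], [1, -0.005, -0.011, 0.09, 0], [1, -0.005, -0.011, 0.1, 0], [1, -0.005, -0.011, 0.105, 0], [1, -0.005, -0.011, 0.105, 0]]]'

```text
clock: 46.58
tcp_pos: [0.6164, 0.0486, 0.0872]
orientation: [-2.251, -2.188, 0.0]
contact_force: [-5.9, -0.0, 7.8]
grip_width: 0.0126
gripper_force: 70.8
```

Run:
```python
from h import *
print(state()["moment"])
go(.617,.0485,.087,-1.6)
```

```text
t 46.58 tcp [0.6164 0.0486 0.0872] rv [-2.251 -2.188  0.   ] F [-5.9 -0.   7.8] w 0.0126 j [-0.7   0.67  0.73  1.85 -0.59  0.86  0.3 ]
[0.19813242 1.30556815 0.06390124]
cur yaw -1.63 shift [-0.0004  0.0029  0.001 ] turn -0.0003 (alt 1.9997 )
```

Emit:
play_rows --commands '[[[-1, 0, 0, 0, 0], [-1, 0, 0, 0, 0], [-1, 0, 0, 0, 0], [-1, 0, 0, 0, 0], [-1, 0, 0, -0.15, 0], [-1, 0, 0, -0.3, 0], [-1, 0, 0, -0.5, 0], [-1, 0, 0, -0.6, 0], [-1, 0, 0, -0.6, 0]]]'

```text
clock: 47.33
tcp_pos: [0.6201, 0.0479, 0.2117]
orientation: [2.25, 2.185, 0.011]
contact_force: [0.3, -0.0, -0.6]
grip_width: 0.0854
gripper_force: 0.0
```

Run:
```python
from h import *
state()
def corners(p):
    m=viewer.trace(p,"cover")[0]["pixels"].astype(np.uint8); hsv=cv2.cvtColor(p["pixels"],cv2.COLOR_RGB2HSV).astype(int)
    red=(((hsv[...,0]<6)|(hsv[...,0]>173))&(hsv[...,1]>150)&(cv2.dilate(m,np.ones((9,9)))>0)).astype(np.uint8)
    c=max(cv2.findContours(red,0,1)[0],key=cv2.contourArea); h=cv2.convexHull(c)
    q=cv2.approxPolyDP(h,6,True)[:,0]; return q
s=shot("scene");d=shot("side"); S=corners(s);D=corners(d); print(S.tolist(),D.tolist())
yaw=np.radians(-1.3)
def exp(z=.07):
    c=np.array([.6155,.0505]); M=np.array([[np.cos(yaw),-np.sin(yaw)],[np.sin(yaw),np.cos(yaw)]])
    return [np.append(c+M@np.array(v),z) for v in ((-.068,-.102),(-.068,.102),(.068,.102),(.068,-.102))]
for X in exp():
    a=min(S,key=lambda q:np.hypot(*(q-proj(s,X))));b=min(D,key=lambda q:np.hypot(*(q-proj(d,X))))
    print(np.round(X,3),np.round(tri([(s,a),(d,b)]),4),np.round(proj(s,X)-a,1),np.round(proj(d,X)-b,1))
w=shot("wrist","w15.png")
for v in (-.089,.089):
    X=(.6155-np.sin(yaw)*v,.0505+np.cos(yaw)*v,.076); u=proj(w,X); j,i=np.round(u).astype(int)
    sub=w["pixels"][i-14:i+15,j-14:j+15].astype(int); yy,xx=np.nonzero(sub[...,1]>70); print("hole/pin",u,len(xx),xx.mean()+j-14,yy.mean()+i-14, sub[yy,xx].mean(0))
```

```text
t 47.33 tcp [0.6201 0.0479 0.2117] rv [2.25  2.185 0.011] F [ 0.3 -0.  -0.6] w 0.0854 j [-0.79  0.53  0.86  1.76 -0.46  1.06  0.2 ]
[[337, 197], [271, 230], [236, 202], [298, 175]] [[213, 182], [244, 165], [289, 194], [257, 213]]
[ 0.545 -0.05   0.07 ] [ 0.5468 -0.0454  0.0654] [-1.5 -1.9] [1.1 0.4]
[0.55  0.154 0.07 ] [0.5506 0.149  0.0708] [ 1.6 -1.1] [-1.   0.2]
[0.686 0.151 0.07 ] [0.6837 0.1496 0.0697] [1.  0.1] [ 0.2 -0.5]
[ 0.681 -0.053  0.07 ] [ 0.6785 -0.0492  0.0639] [-0.8 -0.7] [ 1.5 -1.6]
hole/pin [252.74215229 267.61307135] 367 252.83106267029973 274.275204359673 [215.83651226 161.79019074 106.49046322]
hole/pin [251.99420702  70.47867132] 145 251.31034482758622 68.35172413793103 [126.08275862 102.0137931   59.51034483]
```

Run:
```python
from h import *
def red(im,roi):
    hsv=cv2.cvtColor(im,cv2.COLOR_BGR2HSV).astype(int); r=(((hsv[...,0]<6)|(hsv[...,0]>173))&(hsv[...,1]>150)).astype(np.uint8)
    m=np.zeros_like(r); x0,y0,x1,y1=roi; m[y0:y1,x0:x1]=r[y0:y1,x0:x1]; return m
for n,roi,pins in (("scene",(232,165,345,240),[(256,211),(313,186)]),("side",(205,158,295,222),[(271,200),(231,174)])):
    p=shot(n); a=cv2.imread(f"pics/{n}0.png"); b=np.ascontiguousarray(p["pixels"][:,:,::-1])
    A,B=red(a,roi),red(b,roi)
    for m in (A,B):
        c=max(cv2.findContours(m,0,1)[0],key=cv2.contourArea); h=cv2.convexHull(c); print(n,m.sum(),cv2.contourArea(h),cv2.approxPolyDP(h,6,True)[:,0].tolist())
    for u in pins:
        for im in (a,b):
            s=im[u[1]-5:u[1]+6,u[0]-5:u[0]+6].astype(int); k=(s[...,1]>70); yy,xx=np.nonzero(k); print("  pin",u,k.sum(),(xx.mean()-5,yy.mean()-5) if len(xx) else None, s[k].mean(0).round() if len(xx) else None)
for f,us in (("w1.png",[(255,70),(256,272)]),("w15.png",[(251,68),(253,268)])):
    im=cv2.imread("pics/"+f)
    for u in us:
        s=im[u[1]-10:u[1]+8,u[0]-10:u[0]+11].astype(int); k=(s[...,1]>70); yy,xx=np.nonzero(k); print(f,u,k.sum(),(xx.mean()-10+u[0],yy.mean()-10+u[1]) if len(xx) else None,s[k].mean(0).round() if len(xx) else None)
```

```text
scene 2598 2884.0 [[336, 197], [270, 230], [235, 201], [297, 175]]
scene 2597 2886.5 [[337, 197], [271, 230], [235, 201], [298, 175]]
  pin (256, 211) 8 (np.float64(-0.125), np.float64(0.125)) [ 44.  85. 130.]
  pin (256, 211) 10 (np.float64(-0.20000000000000018), np.float64(0.5)) [ 45.  86. 132.]
  pin (313, 186) 26 (np.float64(2.3076923076923075), np.float64(-2.923076923076923)) [ 63.  88. 117.]
  pin (313, 186) 30 (np.float64(2.0999999999999996), np.float64(-2.7)) [ 62.  89. 128.]
side 1827 1901.0 [[213, 182], [244, 166], [289, 193], [258, 214]]
side 1829 1890.0 [[213, 182], [246, 166], [289, 194], [257, 213]]
  pin (271, 200) 2 (np.float64(0.0), np.float64(0.5)) [ 28.  80. 123.]
  pin (271, 200) 2 (np.float64(0.0), np.float64(0.5)) [ 28.  82. 129.]
  pin (231, 174) 33 (np.float64(-1.9393939393939394), np.float64(-3.4242424242424243)) [ 63. 109. 153.]
  pin (231, 174) 34 (np.float64(-1.8823529411764706), np.float64(-3.3235294117647056)) [ 64. 111. 159.]
w1.png (255, 70) 162 (np.float64(254.51851851851853), np.float64(70.62962962962963)) [ 61. 105. 133.]
w1.png (256, 272) 78 (np.float64(254.56410256410257), np.float64(273.2948717948718)) [ 51. 104. 156.]
w15.png (251, 68) 145 (np.float64(251.31034482758622), np.float64(68.35172413793103)) [ 60. 102. 126.]
w15.png (253, 268) 139 (np.float64(252.4748201438849), np.float64(267.43884892086334)) [ 73. 122. 189.]
```

The cover's corners and pins match the first pictures to within 2 px, so it is seated flat with its pins showing as before. I'll back the arm off a little more and hand in.

Emit:
play_rows --commands '[[[-1, 0, 0, -0.2, 0], [-1, 0, 0, -0.3, 0], [-1, 0, 0, -0.3, 0], [-1, 0, 0, -0.3, 0]]]'

```text
clock: 48.02
tcp_pos: [0.6174, 0.0484, 0.2669]
orientation: [2.252, 2.189, 0.002]
contact_force: [-0.3, 0.1, -1.0]
grip_width: 0.0852
gripper_force: 0.0
```

```bash
python3 -c "
from h import *
state(); print(r.hand_in())"
```

```text
t 48.02 tcp [0.6174 0.0484 0.2669] rv [2.252e+00 2.189e+00 2.000e-03] F [-0.3  0.1 -1. ] w 0.0852 j [-0.82  0.47  0.9   1.7  -0.4   1.16  0.16]
the job is handed in; nothing more can be done
None
```

The job is handed in at 48 s (verdict not shown): hub_b is fully down on the test shaft with its arm in the yellow slot, hub_a and hub_e are in the scrap box with the flap shut, and the cover is back flat on its pins.

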